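Set up the starting leaf of the bowls testing runway

TASK

Set up the bowls runway for a test: stack all the loose blue riser plates on the steel foot plate with the chamfered ends matched so that every skirt drops fully home over the one below, then swing the parked oak starting leaf over past upright and lower it gently until it rests on the stack, never letting it fall. Last, stand the brass weight upright in the middle of the red felt on the leaf to hold it down, and leave the bowl, the jack and the wedge where they are.

Things in the scene. Friction and masses are not known exactly. Their poses are not given: they have to be found in the camera images.
- stand: The tilting oak runway with trestle, geared crank and foot plate, one fixed unit, placed and turned (within 0.12 rad) anew each time. Origin on the table under the foot plate's centre; y runs from the foot plate towards the runway, x along the foot plate towards its chamfered end.
- foot_mid (a point): Centre of the foot plate's shoulder, 10 mm over the table: here the skirt of the lowest riser plate rests. The foot plate is dark steel, 104 x 72 mm, with a black raised pad (77 x 45 mm, 5 mm high, sides sloping in by 2 mm) shaped like the pad on top of every riser plate. Axes as for stand; +x points to the foot plate's chamfered end.
- foot_end (a point): On the foot plate's shoulder, 44 mm from foot_mid towards the chamfered end (+x).
- hinge_axis (a point): Middle of the leaf's hinge pin, 150 mm from the foot centre along the stand's y axis and 79 mm over the table. Axes as for stand: the pin lies along x.
- hinge (a joint): Angle of the starting leaf (rad). 0: parked, leaning 20 degrees back over the runway on its stay (it starts at 0 to 0.06); 0.349: straight up; 1.92: level, free end over the foot plate. It rests at about 1.92 on three seated plates, 1.81 on four, 1.71 on five. Hinge friction is 0.12 N m: past upright the leaf falls if let go.
- leaf (a point): The starting leaf, an oak board 150 mm wide, 172 mm long, 12 mm thick, 0.5 kg, with a grip at its free end. Origin on the hinge pin; its x axis lies along the pin, its z axis points from the pin to the free end, its y axis out of the face that is on top when the leaf is laid over.
- leaf_grip (a point): Middle of the grip, a round steel bar of 12 mm along x, 230 mm from the hinge pin, in the board's plane. It is free over 78 mm between its two arms and stands 50 mm off the board's end, so that fingers can pinch it from above, closing square to the pin, and it can turn between them.
- rest_bar (a point): Middle of the black rest bar under the leaf (12 mm round, along the pin), on its own axis, 150 mm from the pin and 10 mm under the board's middle plane. This bar lands on the stack; it is then 19 mm above the _mid of the top plate.
- felt (a point): Centre of the red felt square (70 mm along the pin, 60 mm across) on the leaf's upper face, 145 mm from the pin. Axes as for leaf: y points out of the felt.
- weight_mid (a point): Middle (31 mm up) of the cast brass hold-down weight, 0.35 to 0.65 kg, upright on the table: a disc 52 mm in diameter and 30 mm high, a neck, and above it a round knob 28 mm in diameter from 42 to 62 mm over the underside. z along its axis.
- weight: The same brass weight; origin at the centre of its underside.
- P1_mid (a point): Centre of a blue riser plate (3 to 5 are there, the rest absent), 8 mm over its underside. 88 mm long (x), 56 mm wide (y), both corners of its +x end chamfered by 14 mm; body 16 mm high, under it a skirt 4 mm thick and 6 mm deep, on top a black pad 5 mm high with sides sloping in by 2 mm. 120 to 210 g, lies upright. Grip it across the 56 mm.
- P1_end (a point): Middle of the chamfered short end face of P1, 44 mm from P1_mid. The skirt fits over the pad below with 1.5 mm play all round, only with the chamfered ends the same way round; fully home it rests on the shoulder below, so each plate adds 16 mm.
- P2_mid (a point): Centre of another riser plate, same as P1, +x to its chamfered end.
- P2_end (a point): Middle of the chamfered short end face of P2, 44 mm from P2_mid.
- P3_mid (a point): Centre of another riser plate, same as P1, +x to its chamfered end.
- P3_end (a point): Middle of the chamfered short end face of P3, 44 mm from P3_mid.
- P4_mid (a point): Centre of another riser plate, same as P1, +x to its chamfered end.
- P4_end (a point): Middle of the chamfered short end face of P4, 44 mm from P4_mid.
- P5_mid (a point): Centre of another riser plate, same as P1, +x to its chamfered end.
- P5_end (a point): Middle of the chamfered short end face of P5, 44 mm from P5_mid.
- bowl: Mahogany bowl, 120 mm across, 113 mm high, 1.35 kg, origin at its underside; not part of the job.
- jack: White jack, a chipped ball of 63 mm standing on its flat, origin at its underside; not part of the job.
- wedge: Walnut measuring wedge, 130 x 32 x 22 mm, origin at its underside; not part of the job.
Things that resemble listed ones, but are neither listed nor needed, are in the scene too. What is shaped like the part that bears P1_mid but orange is not meant. Leave any white look-alike of the part that bears P5_mid alone.

How it is judged:
On the way, in this order (a step that is already met when the one before it is completed fails the run):
1. all riser plates are stacked fully home on the foot plate (horizontal distance between each of P1_mid, P2_mid, P3_mid, P4_mid, P5_mid and foot_mid below 0.012 m and horizontal distance between each of P1_end, P2_end, P3_end, P4_end, P5_end and foot_end below 0.015 m and angle between each of P1_mid, P2_mid, P3_mid, P4_mid, P5_mid's own z axis and vertical below 0.06 rad and (height (world z) of P1_mid between 0.0155 and 0.0205 m or height (world z) of P1_mid between 0.0315 and 0.0365 m or height (world z) of P1_mid between 0.0475 and 0.0525 m or height (world z) of P1_mid between 0.0635 and 0.0685 m or height (world z) of P1_mid between 0.0795 and 0.0845 m) and (height (world z) of P2_mid between 0.0155 and 0.0205 m or height (world z) of P2_mid between 0.0315 and 0.0365 m or height (world z) of P2_mid between 0.0475 and 0.0525 m or height (world z) of P2_mid between 0.0635 and 0.0685 m or height (world z) of P2_mid between 0.0795 and 0.0845 m) and (height (world z) of P3_mid between 0.0155 and 0.0205 m or height (world z) of P3_mid between 0.0315 and 0.0365 m or height (world z) of P3_mid between 0.0475 and 0.0525 m or height (world z) of P3_mid between 0.0635 and 0.0685 m or height (world z) of P3_mid between 0.0795 and 0.0845 m) and (height (world z) of P4_mid between 0.0155 and 0.0205 m or height (world z) of P4_mid between 0.0315 and 0.0365 m or height (world z) of P4_mid between 0.0475 and 0.0525 m or height (world z) of P4_mid between 0.0635 and 0.0685 m or height (world z) of P4_mid between 0.0795 and 0.0845 m) and (height (world z) of P5_mid between 0.0155 and 0.0205 m or height (world z) of P5_mid between 0.0315 and 0.0365 m or height (world z) of P5_mid between 0.0475 and 0.0525 m or height (world z) of P5_mid between 0.0635 and 0.0685 m or height (world z) of P5_mid between 0.0795 and 0.0845 m)), for 0.2 s.
2. the leaf has been laid over and rests on the stack (value of joint hinge above 1.6 rad and (z of rest_bar in the frame of P1_mid between 0.0165 and 0.0215 m or z of rest_bar in the frame of P2_mid between 0.0165 and 0.0215 m or z of rest_bar in the frame of P3_mid between 0.0165 and 0.0215 m or z of rest_bar in the frame of P4_mid between 0.0165 and 0.0215 m or z of rest_bar in the frame of P5_mid between 0.0165 and 0.0215 m) and velocity of joint hinge between -0.05 and 0.05 rad/s), for 0.2 s.
3. the brass weight stands on the red felt (x of weight_mid in the frame of felt between -0.02 and 0.02 m and z of weight_mid in the frame of felt between -0.02 and 0.02 m and y of weight_mid in the frame of felt between 0.027 and 0.035 m and linear speed of weight below 0.02 m/s), for 0.2 s.
At the end, for the whole second after the job is handed in: Every plate present is over the foot plate within 12 mm, chamfered end within 15 mm, tilt under 0.06 rad, height within 2.5 mm of a seated level; leaf past 1.6 rad, still, rest bar on a plate within 2.5 mm; the weight is at rest, flat on the leaf, within 20 mm of the felt's centre each way (all of step 1 and all of step 2 and all of step 3); the robot touches nothing.
It fails at once if the leaf falls: past upright it swings down faster than 1.2 rad/s (value of joint hinge above 0.5 rad and velocity of joint hinge above 1.2 rad/s).
It fails at once if the bowl, jack or wedge is moved by more than 30 mm (distance of any of bowl, jack, wedge from where it was at the start of the episode above 0.03 m).
Of P1, P2, P3, P4, P5 only 3 to 5 are there at a start; the rules pass over those that are not, and their reading is None.
At some moment in a run one of P1, P2, P3, P4, P5 may be knocked a few centimetres aside while the robot is not near it.
It also fails if it takes over 210 s, if anything falls off the work surface, if the arm or the gripper's body presses on something with over 40 N, if the wrist force passes 120 N, or if a joint passes its speed limit or range.

ROBOT

A 7-joint arm with a two-finger parallel gripper is mounted at the origin on the work surface. World frame = base frame: x ahead of the robot, y to its left, z up, the work surface at z = 0. Lengths are in m, angles in rad, forces in N, time in s.
With the tool pointing down it reaches from about 0.425 to 0.95 m from the base axis. Payload 4.7 kg.
Tool frame: the origin (TCP) lies midway between the tips of the shut fingers; the grasp point (between the pads) lies 19 mm behind it; x points along the fingers, y is the direction in which the jaws open and shut, and the axes are right-handed (so a half turn about x gives the same grasp; the last joint's range is limited). The gripper opens to 87 mm and grips with 3 to 60 N. Pads are 19 mm wide; open, the fingers measure 117 mm over their backs; the gripper's body (75 mm by 190 mm) begins 51 mm behind the grasp point.
Start: joints at [-1.364, 0.469, -0.049, 1.532, 0.024, 1.141, -0.082], TCP at [0.158, 0.656, 0.223] pointing down, gripper open.
Joint ranges: [-2.59, 2.59], [-0.33, 1.99], [-1.39, 1.29], [0.1, 2.45], [-1.04, 4.18], [0.21, 1.99], [-2.66, 2.66]. Speed limits (rad/s): [2.57, 2.57, 3.14, 3.14, 3.14, 3.14, 3.14].

INTERFACE

Orientations are given as a rotation vector (axis times angle).
In Python, from bench import observe, get_image, get_calibration, job_done, outline_of, pinpoint gives the robot as it stands.
- The arm moves only by the shell command python3 -m jog 'ROWS' [FORCE]. ROWS is JSON, a list of rows, each a list of 3 entries, a list of its own where there are three numbers: the turn, a rotation vector about the tool's x, y, z in degrees, then the shift along the tool's x, y, z in mm, then the opening, from 0 (shut) to 1 (fully open). In form: [[[wx, wy, wz], [dx, dy, dz], fingers], ...]. A call has 1 to 20 rows; each row shifts and turns the commanded pose from where the row before left it, along the tool's axes as they then stand; what a row does not reach is not made up. A row lasts 1/12 s, in which the tool goes at most 41.7 mm and 7.16 degrees, less where a joint would pass 70% of its speed; a pose out of reach is approached as far as the arm can. A call is refused whole if a number of a shift passes 41.7 or a number of a turn 7.16, either way. A call with a gripper value outside its range is refused whole. The fingers move at their own pace and stop on an object; FORCE is the grip in N (left out, the last holds). Time passes only in rows, so rows that do not move let the fingers close. It gives the time, the measured TCP pose, the force and the opening at its end, in the units of the state.
- observe(): the state, without advancing time (a new reading comes with each control period).
- get_image(name): name is "scene" or "top" or "wrist"; returns the picture (420x560x3 uint8, blue, green, red); there is no depth.
- get_calibration(name): a dict with "K" (3x3 intrinsics, pixels), "world_from_camera" (4x4, takes a point from camera to world coordinates). Camera axes: x right, y down, z forward; pixel columns grow to the right and rows downward; lengths in m; the calibration is good to about 2 mm. A picture is of the moment at which its call begins: read the wrist's pose just before it. get_calibration takes no time and is no camera call; for the wrist camera it gives the pose at the moment of the call.
- job_done(): hands the job in, once; it reports no verdict.
Trained networks look in the newest picture that a camera, given by its name, has taken for a name from the list of things; names that differ only in an ending like _2 or _b are one class to them, and where a whole thing is asked for, a point or a joint stands for the part that bears it (a point fixed in the world has none). Each returns a list of dicts, best first, with "score" (0 to 1); they miss things now and then, are a little off and sometimes report something else, mostly with a low value. They report only what shows in the picture. A call takes as long as a camera call. They do not tell look-alikes from the thing itself.
- outline_of(camera, thing): "region" (420x560 bool, what is visible of it).
- pinpoint(camera, thing): "centre" ([x, y, z] in m, in world coordinates, good to about 4 mm: a listed point, or the origin of a listed thing).
The state is a dict: "time": time; "joint_pos": joint angles; "joint_velocities": joint speeds; "joint_efforts": joint torques, N m; "tool_pos": TCP position; "eef_rot": TCP orientation; "wrist_force": force on the tool from outside, world axes, zero at the start; "ft_torque": the same for the moment, N m; "finger_gap": finger opening in m.
Only numpy, scipy, OpenCV 4.12 (cv2) and the standard library are available. Lean on these libraries where they do the work, as an engineer would, in place of code of your own. Each camera call takes 0.05 s, during which the arm holds its last target.

## Working session

There is one attempt and no reset: what is moved stays moved. The work goes in short steps, Python scripts to look and compute and a shell command to move; the robot and the scene stay as the last step left them, time stands still between calls to the robot, and variables do not carry over. Pictures are saved under pics/ and viewed, and the job is handed in when it is done.

```bash
ls; mkdir -p pics
python3 - <<'E'
from bench import *
import cv2
s=observe(); print(s['time'],s['tool_pos'],s['eef_rot'],s['finger_gap'])
for n in ('scene','top','wrist'):
    im=get_image(n); cv2.imwrite(f'pics/{n}0.png',im)
    c=get_calibration(n); print(n,c['K'],c['world_from_camera'])
E
```

```text
pics
0.0 [0.15754146 0.65572463 0.22150153] [ 0.18355333  1.56302997 -0.18664041] 0.08694206044155543
scene [[391.9033263    0.         275.52592171]
 [  0.         391.9033263  203.70668614]
 [  0.           0.           1.        ]] [[ 0.49976137  0.64250739 -0.58088107  1.28232979]
 [ 0.86613702 -0.37591199  0.32938858 -0.52012613]
 [-0.00672556 -0.66773829 -0.74436573  1.15088397]
 [ 0.          0.          0.          1.        ]]
top [[398.7441532    0.         274.6571414 ]
 [  0.         398.7441532  208.41233797]
 [  0.           0.           1.        ]] [[-0.0161498  -0.99270424  0.11948842  0.38931424]
 [-0.99973699  0.01408579 -0.01809822 -0.0721303 ]
 [ 0.01628309 -0.11974927 -0.99267063  1.29308886]
 [ 0.          0.          0.          1.        ]]
wrist [[334.14223321   0.         283.33937232]
 [  0.         334.14223321 204.9986304 ]
 [  0.           0.           1.        ]] [[ 2.33850658e-01  9.40936955e-01  2.44849988e-01  9.07705867e-02]
 [ 9.72272148e-01 -2.26090909e-01 -5.97475614e-02  6.71774767e-01]
 [-8.60331987e-04  2.52032830e-01 -9.67718302e-01  3.84192425e-01]
 [ 0.00000000e+00  0.00000000e+00  0.00000000e+00  1.00000000e+00]]
```

View pics/top0.png

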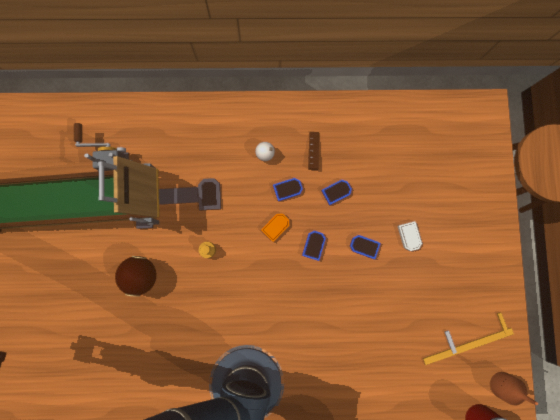

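View pics/scene0.png

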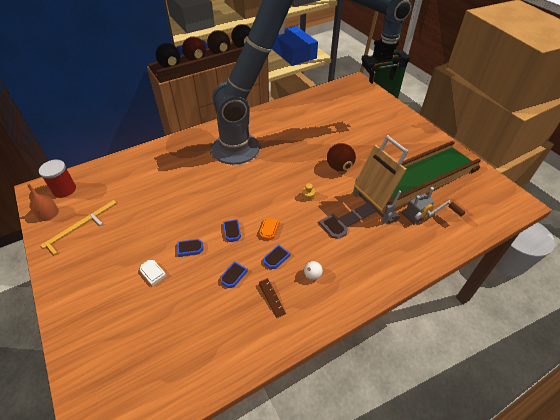

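View pics/wrist0.png

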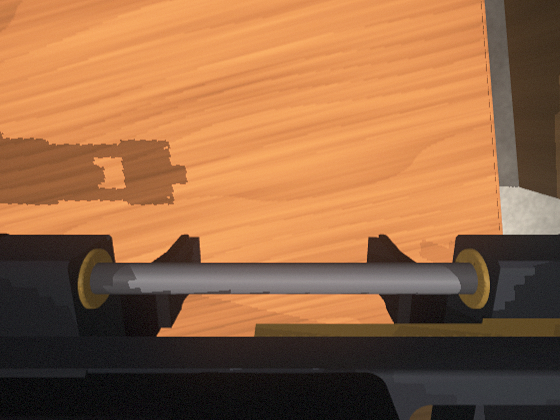

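Run:
```python
from bench import *
for cam in ('top','scene'):
  get_image(cam)
  for t in ['P1_mid','P1_end','foot_mid','foot_end','hinge_axis','leaf_grip','rest_bar','felt','weight','weight_mid','bowl','jack','wedge']:
    print(cam,t,[(round(d['score'],2),[round(float(v),4) for v in d['centre']]) for d in pinpoint(cam,t)])
print(observe()['time'])
```

```text
top P1_mid [(0.72, [0.6034, -0.138, 0.0085]), (0.69, [0.4876, -0.1042, 0.0025])]
top P1_end [(0.95, [0.6225, -0.178, 0.0128]), (0.69, [0.5186, -0.1303, 0.0064])]
top foot_mid [(0.73, [0.5968, 0.1169, 0.0103])]
top foot_end [(0.71, [0.6426, 0.1196, 0.01])]
top hinge_axis [(0.87, [0.5888, 0.2716, 0.078]), (0.75, [0.6193, -0.3389, 0.0057])]
top leaf_grip [(0.71, [0.5861, 0.3484, 0.2966])]
top rest_bar [(0.84, [0.5907, 0.3113, 0.2242]), (0.5, [0.4324, -0.3416, 0.0041])]
top felt []
top weight [(0.68, [0.4105, 0.1203, 0.0])]
top weight_mid [(0.81, [0.4121, 0.1188, 0.0341])]
top bowl [(0.8, [0.3387, 0.3308, 0.0011]), (0.2, [0.5872, 0.2715, 0.0804])]
top jack [(0.67, [0.7314, -0.0653, -0.0018])]
top wedge [(0.73, [0.739, -0.2214, 0.0003])]
scene P1_mid [(0.9, [0.4844, -0.0976, 0.0055]), (0.79, [0.6063, -0.1393, 0.0048]), (0.46, [0.5926, 0.268, 0.0794])]
scene P1_end [(0.75, [0.6196, -0.1843, 0.0046]), (0.63, [0.518, -0.131, 0.0061])]
scene foot_mid [(0.6, [0.594, 0.1167, 0.0095]), (0.19, [0.4118, 0.1247, 0.0004])]
scene foot_end [(0.79, [0.6406, 0.1163, 0.0104]), (0.58, [0.5933, 0.1159, 0.0076])]
scene hinge_axis [(0.71, [0.592, 0.2696, 0.079]), (0.41, [0.5951, 0.1198, 0.0019])]
scene leaf_grip [(0.75, [0.5861, 0.3453, 0.2922])]
scene rest_bar []
scene felt [(0.85, [0.5869, 0.3261, 0.2153])]
scene weight [(0.66, [0.4121, 0.1267, 0.0016])]
scene weight_mid [(0.63, [0.4178, 0.1241, 0.0351])]
scene bowl [(0.79, [0.3382, 0.3293, 0.0063]), (0.21, [0.5937, 0.1193, 0.0032])]
scene jack [(0.55, [0.7266, -0.0687, -0.0009])]
scene wedge [(0.93, [0.7394, -0.2248, -0.0018]), (0.5, [0.5863, 0.3264, 0.212])]
1.55
```

Four blue plates are visible: (288,189), (337,192), (314,245) and (366,247). Orange (276,227) and white (410,236) are the look-alikes, excluded by colour. Next I fit the plate poses from the blue outlines.

```bash
cat > h.py <<'E'
from bench import *
import cv2, numpy as np
from scipy.spatial.transform import Rotation as R
from scipy.optimize import minimize
def proj(P,c):
    T=np.linalg.inv(c['world_from_camera']); p=(np.atleast_2d(P)@T[:3,:3].T+T[:3,3])@np.array(c['K']).T
    return p[:,:2]/p[:,2:]
def unproj(uv,c,z):
    T=np.array(c['world_from_camera']); d=T[:3,:3]@np.linalg.inv(c['K'])@np.array([uv[0],uv[1],1.])
    return T[:3,3]+d*(z-T[2,3])/d[2]
def outl(L,W,ch):
    a,b=L/2,W/2
    return np.array([[-a,-b],[a-ch,-b],[a,-b+ch],[a,b-ch],[a-ch,b],[-a,b]])
BODY=outl(.088,.056,.014)
def place(o,x,y,t,z):
    c,s=np.cos(t),np.sin(t)
    return np.c_[o@np.array([[c,s],[-s,c]])+[x,y],np.full(len(o),z)]
def hullmask(pts,c,shape=(420,560),sc=4):
    uv=proj(pts,c); h=cv2.convexHull((uv*sc+sc/2-.5).astype(np.float32))
    m=np.zeros((shape[0]*sc,shape[1]*sc),np.uint8); cv2.fillConvexPoly(m,np.round(h).astype(np.int32),1); return m
def bluemask(im):
    h=cv2.cvtColor(im,cv2.COLOR_BGR2HSV)
    return cv2.inRange(h,(105,90,40),(130,255,255))
def model(p,zb): # prism + pad
    return np.vstack([place(BODY,*p,zb),place(BODY,*p,zb+.016)])
def fit(mask,c,zb,t0s,xy):
    # mask uint8 0/1 filled; IoU-fit on soft upsampled image crop
    big=cv2.resize(mask.astype(np.uint8),None,fx=4,fy=4,interpolation=cv2.INTER_NEAREST)
    ys,xs=np.nonzero(big); y0,y1,x0,x1=max(ys.min()-40,0),ys.max()+40,max(xs.min()-40,0),xs.max()+40
    b=big[y0:y1,x0:x1]
    def f(p):
        m=hullmask(model(p,zb),c)[y0:y1,x0:x1]
        return 1-(m&b).sum()/max((m|b).sum(),1)
    best=None
    for t in t0s:
        S=np.array([[xy[0],xy[1],t]]+[[xy[0]+.006,xy[1],t],[xy[0],xy[1]+.006,t],[xy[0],xy[1],t+.15]])
        r=minimize(f,S[0],method='Nelder-Mead',options=dict(initial_simplex=S,xatol=1e-4,fatol=1e-4,maxiter=150))
        r=minimize(f,r.x,method='Nelder-Mead',options=dict(initial_simplex=r.x+np.array([[0,0,0],[.002,0,0],[0,.002,0],[0,0,.05]]),xatol=1e-4,fatol=1e-5,maxiter=120))
        if best is None or r.fun<best.fun: best=r
    return best
def plates(cam,im=None,c=None,zb=0.,minarea=120):
    if im is None: c=get_calibration(cam); im=get_image(cam)
    bm=bluemask(im); bm=cv2.morphologyEx(bm,cv2.MORPH_CLOSE,np.ones((3,3)))
    cn,_=cv2.findContours(bm,cv2.RETR_EXTERNAL,cv2.CHAIN_APPROX_NONE); out=[]
    for k in cn:
        h=cv2.convexHull(k)
        if cv2.contourArea(h)<minarea: continue
        m=np.zeros(im.shape[:2],np.uint8); cv2.fillConvexPoly(m,h,1)
        M=cv2.moments(m,True); u=(M['m10']/M['m00'],M['m01']/M['m00'])
        xy=unproj(u,c,zb+.01)[:2]
        bx=cv2.boxPoints(cv2.minAreaRect(h)); W=np.array([unproj(q,c,zb+.01)[:2] for q in bx])
        e=[W[1]-W[0],W[2]-W[1]]; e=max(e,key=np.linalg.norm); t=np.arctan2(e[1],e[0])
        r=fit(m,c,zb,[t,t+np.pi],xy)
        t=(r.x[2]+np.pi)%(2*np.pi)-np.pi
        out.append(dict(px=[round(v) for v in u],xy=r.x[:2],yaw=t,err=r.fun))
    return out
def goto(x,y,z,yaw,down=True):
    """tool shift (mm, tool axes now) and yaw turn (deg about tool x) to bring TCP to x,y,z with tool z at yaw; pure down"""
    s=observe(); Rt=R.from_rotvec(s['eef_rot']); p=np.array(s['tool_pos'])
    X=np.array([0,0,-1.]); Z=np.array([np.cos(yaw),np.sin(yaw),0]); Y=np.cross(Z,X)
    T=R.from_matrix(np.c_[X,Y,Z]); 
    d=(Rt.inv()*T).as_rotvec(degrees=True); sh=Rt.inv().apply(np.array([x,y,z])-p)*1000
    print('t',round(s['time'],2),'tcp',p.round(4),'toolz yaw',np.degrees(np.arctan2(*Rt.apply([0,0,1])[[1,0]])).round(2),'gap',round(s['finger_gap']*1000,1),'F',np.round(s['wrist_force'],1))
    print('  shift(now axes)',sh.round(1),'turn',d.round(2),' shift in target axes',(T.inv().apply(np.array([x,y,z])-p)*1000).round(1))
E
python3 - <<'E'
from h import *
for cam in('top','scene'):
    for d in plates(cam): print(cam,d['px'],d['xy'].round(4),np.degrees(d['yaw']).round(1),round(d['err'],3))
goto(.6,-.14,.3,-np.pi/2)
E
```

```text
top [365, 246] [ 0.4182 -0.3818] 69.1 0.049
top [314, 245] [ 0.4247 -0.22  ] -17.6 0.049
top [337, 192] [ 0.5974 -0.3006] -64.0 0.046
top [287, 189] [ 0.6088 -0.1396] -73.0 0.047
scene [233, 275] [ 0.5961 -0.3   ] -63.5 0.044
scene [276, 257] [ 0.6066 -0.1397] -73.4 0.042
scene [190, 247] [ 0.4159 -0.381 ] 67.7 0.055
scene [232, 230] [ 0.4226 -0.22  ] -17.9 0.049
scene [295, 46] [-0.6731  0.7331] 31.0 0.916
scene [86, 74] [-0.9666 -0.4474] -73.5 0.994
t 1.65 tcp [0.1576 0.6564 0.2226] toolz yaw -13.51 gap 86.7 F [-0.6 -0.8 -0.3]
  shift(now axes) [ -77.5 -670.9  616.2] turn [ 7.649e+01 -1.000e-02  0.000e+00]  shift in target axes [-77.4 442.4 796.4]
```

Run:
```python
import cv2
im=cv2.imread('pics/top0.png')
a=cv2.resize(im[120:270,190:430],None,fx=3.3,fy=3.3,interpolation=cv2.INTER_CUBIC); cv2.imwrite('pics/crop1.png',a)
```

```text
(no output)
```

View pics/crop1.png

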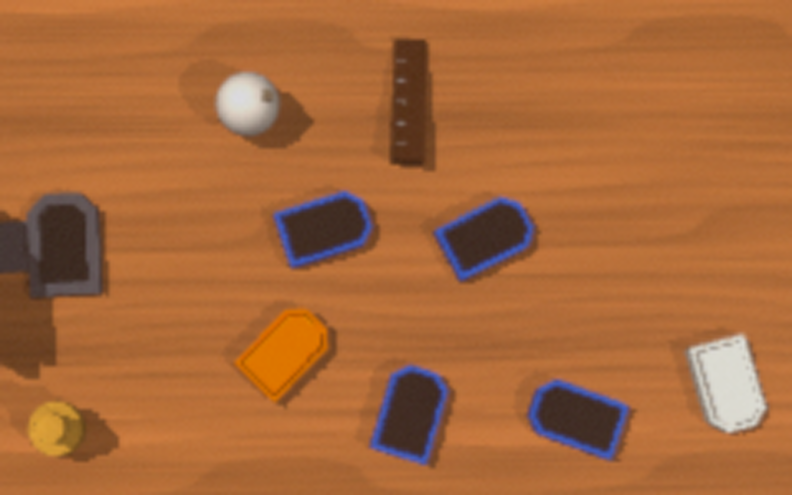

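Run:
```python
from h import *
goto(.48,.10,.30,np.radians(-13.5))
```

```text
t 1.65 tcp [0.1576 0.6564 0.2226] toolz yaw -13.51 gap 86.7 F [-0.6 -0.8 -0.3]
  shift(now axes) [ -77.5 -465.6  443.4] turn [-0.01 -0.01 -0.  ]  shift in target axes [ -77.4 -465.7  443.3]
```

```bash
python3 -m jog '[[[0,0,0],[-3.9,-23.3,22.2],1],[[0,0,0],[-3.9,-23.3,22.2],1],[[0,0,0],[-3.9,-23.3,22.2],1],[[0,0,0],[-3.9,-23.3,22.2],1],[[0,0,0],[-3.9,-23.3,22.2],1],[[0,0,0],[-3.9,-23.3,22.2],1],[[0,0,0],[-3.9,-23.3,22.2],1],[[0,0,0],[-3.9,-23.3,22.2],1],[[0,0,0],[-3.9,-23.3,22.2],1],[[0,0,0],[-3.9,-23.3,22.2],1],[[0,0,0],[-3.9,-23.3,22.2],1],[[0,0,0],[-3.9,-23.3,22.2],1],[[0,0,0],[-3.9,-23.3,22.2],1],[[0,0,0],[-3.9,-23.3,22.2],1],[[0,0,0],[-3.9,-23.3,22.2],1],[[0,0,0],[-3.9,-23.3,22.2],1],[[0,0,0],[-3.9,-23.3,22.2],1],[[0,0,0],[-3.9,-23.3,22.2],1],[[0,0,0],[-3.9,-23.3,22.2],1],[[0,0,0],[-3.9,-23.3,22.2],1]]'
python3 - <<'E'
from h import *
print(np.round(observe()['joint_pos'],2))
goto(.67,.11,.25,np.radians(0))
E
```

```text
time: 3.32
tool_pos: [0.481, 0.0981, 0.3011]
eef_rot: [0.186, 1.562, -0.184]
wrist_force: [0.3, 0.7, -0.8]
finger_gap: 0.0868
[-0.61  0.09  0.35  1.87 -0.03  1.19  1.09]
t 3.32 tcp [0.481  0.0981 0.3011] toolz yaw -13.5 gap 86.8 F [ 0.3  0.7 -0.8]
  shift(now axes) [ 51.2  55.7 180.9] turn [-13.5    0.04  -0.04]  shift in target axes [ 51.1  11.9 189. ]
```

```bash
python3 -m jog '[[[-6.75,0,0],[0,0,0],1],[[-6.75,0,0],[0,0,0],1],[[0,0,0],[8.5,2,31.5],1],[[0,0,0],[8.5,2,31.5],1],[[0,0,0],[8.5,2,31.5],1],[[0,0,0],[8.5,2,31.5],1],[[0,0,0],[8.5,2,31.5],1],[[0,0,0],[8.5,2,31.5],1],[[0,0,0],[0,0,0],1],[[0,0,0],[0,0,0],1]]'
python3 - <<'E'
from h import *
c=get_calibration('wrist'); im=get_image('wrist'); cv2.imwrite('pics/w1.png',im)
for t in ['foot_mid','foot_end','hinge_axis']:
    print(t,[(round(d['score'],2),[round(float(v),4) for v in d['centre']]) for d in pinpoint('wrist',t)])
for d in pinpoint('top','foot_mid')[:1]: pass
np.savez('w1.npz',im=im,K=c['K'],T=c['world_from_camera'])
goto(.67,.11,.25,np.radians(0))
E
```

```text
time: 4.15
tool_pos: [0.6698, 0.1114, 0.2476]
eef_rot: [-0.001, 1.574, -0.001]
wrist_force: [-0.5, -0.2, 0.1]
finger_gap: 0.0872
foot_mid [(0.74, [0.5957, 0.1142, 0.0127])]
foot_end [(0.98, [0.6428, 0.1216, 0.0118]), (0.7, [0.6101, -0.145, 0.007])]
hinge_axis [(0.57, [0.5886, 0.2669, 0.075])]
t 4.4 tcp [0.6688 0.1116 0.2508] toolz yaw 0.0 gap 87.2 F [-1.   0.2 -1.1]
  shift(now axes) [ 0.8 -1.6  1.2] turn [ 0.    0.07 -0.06]  shift in target axes [ 0.8 -1.6  1.2]
```

View pics/w1.png

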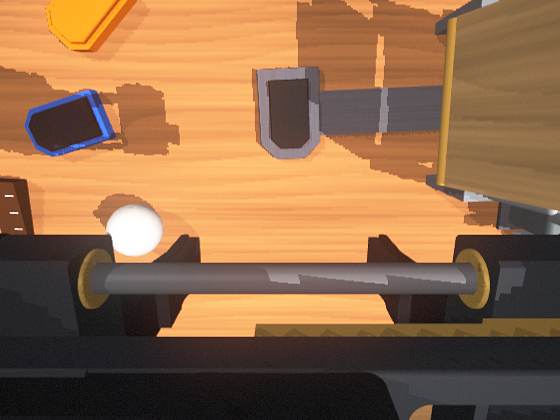

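Run:
```python
from h import *
z=np.load('w1.npz'); im=z['im']; c=dict(K=z['K'],world_from_camera=z['T'])
cr=im[50:180,230:360]; cv2.imwrite('pics/crop2.png',cv2.resize(cr,None,fx=4.5,fy=4.5,interpolation=cv2.INTER_CUBIC))
print(im[112,250:345:4].max(axis=1)); print(im[60:170:4,288].max(axis=1))
# pad fit
g=im.max(axis=2); m=(g<85).astype(np.uint8); 
n,lab,st,ce=cv2.connectedComponentsWithStats(m[:, :]); l=lab[112,288]; print(st[l],ce[l])
mm=(lab==l).astype(np.uint8)
import h
res=[]
for ch in (.006,.009,.012):
  top=outl(.073,.041,ch); 
  h.model=lambda p,zb: place(top,*p,.015)
  r=h.fit(mm,c,0,[0.02],unproj(ce[l],c,.015)[:2]); print(ch,r.x[:2].round(4),np.degrees(r.x[2]).round(2),round(r.fun,3))
```

```text
[250 245 155 155 156  68  84  84  83  81  81  76  79  77  74 137 147 144
 101 104  98  97  98  97]
[249 249 135 153 153  70  84  83  79  81  80  77  76  78  81  82  82  84
  83  90  90  88 117 158 156 251 253 253]
[ 268   79   41   64 1721] [292.42359094 105.88611273]
0.006 [0.5947 0.12  ] 1.65 0.331
0.009 [0.595  0.1198] 2.7 0.322
0.012 [0.595 0.12 ] 2.97 0.314
```

View pics/crop2.png

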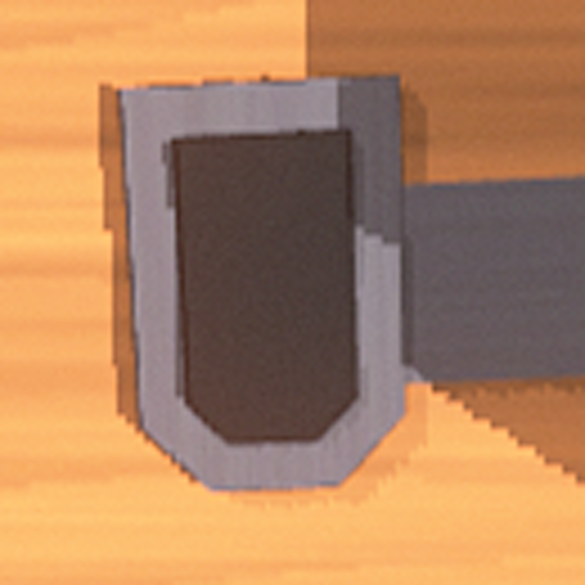

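Run:
```python
from h import *
import h
z=np.load('w1.npz'); im=z['im']; c=dict(K=z['K'],world_from_camera=z['T'])
a=im.astype(int); roi=np.zeros(im.shape[:2],bool); roi[55:175,240:330]=1
m=((a[...,2]-a[...,0]>3)&(a.max(2)<112)&roi).astype(np.uint8)
m=cv2.morphologyEx(m,cv2.MORPH_OPEN,np.ones((3,3)))
n,lab,st,ce=cv2.connectedComponentsWithStats(m); l=lab[112,288]; print(st[l])
k,_=cv2.findContours((lab==l).astype(np.uint8),0,1); mm=np.zeros_like(m); cv2.fillConvexPoly(mm,cv2.convexHull(k[0]),1)
for L,W in((.073,.041),(.075,.043),(.077,.045)):
 for ch in (.010,.0125):
  h.model=lambda p,zb: np.vstack([place(outl(L,W,ch),*p,.015)])
  r=h.fit(mm,c,0,[0.02],unproj(ce[l],c,.015)[:2]); print(L,ch,r.x[:2].round(4),np.degrees(r.x[2]).round(2),round(r.fun,3))
  h.model=lambda p,zb: np.vstack([place(outl(L,W,ch),*p,.015),place(outl(.077,.045,ch+.001),*p,.010)])
  r=h.fit(mm,c,0,[0.02],unproj(ce[l],c,.015)[:2]); print('+base',L,ch,r.x[:2].round(4),np.degrees(r.x[2]).round(2),round(r.fun,3))
# outer plate: mask = not table within roi via grabbing hand corners
pts=[(119,90),(400,76),(407,408),(340,487),(212,489),(140,420)]
for p in pts: print(unproj((230+(p[0]+.5)/4.5-.5,50+(p[1]+.5)/4.5-.5),c,.010).round(4))
```

```text
[ 267   67   63   82 3507]
0.073 0.01 [0.5897 0.1303] 5.3 0.45
+base 0.073 0.01 [0.59  0.132] 11.18 0.382
0.073 0.0125 [0.5903 0.1309] 2.15 0.462
+base 0.073 0.0125 [0.5908 0.131 ] 3.23 0.395
0.075 0.01 [0.5881 0.1335] 18.57 0.404
+base 0.075 0.01 [0.59  0.132] 11.18 0.382
0.075 0.0125 [0.5883 0.1344] 21.73 0.415
+base 0.075 0.0125 [0.5908 0.131 ] 3.23 0.395
0.077 0.01 [0.5896 0.1319] 4.9 0.369
+base 0.077 0.01 [0.5897 0.1319] 5.18 0.368
0.077 0.0125 [0.5921 0.1294] -1.02 0.376
+base 0.077 0.0125 [0.5921 0.1294] -1.02 0.376
[0.548  0.0805 0.01  ]
[0.5448 0.1503 0.01  ]
[0.6259 0.1542 0.01  ]
[0.6465 0.137  0.01  ]
[0.647  0.1031 0.01  ]
[0.629  0.0843 0.01  ]
```

Run:
```python
from h import *
import h
z=np.load('w1.npz'); im=z['im']; c=dict(K=z['K'],world_from_camera=z['T'])
print('shadow shoulder',im[75,304:320:4].tolist(),'lit',im[112,260].tolist(),'pad',im[112,288].tolist(),im[85,290].tolist(),'stem',im[112,330].tolist(),'table',im[100,245].tolist(),im[70,328].tolist(),im[145,248].tolist())
hs=cv2.cvtColor(im,cv2.COLOR_BGR2HSV)
print(hs[75,310],hs[112,260],hs[112,288],hs[112,330],hs[70,328])
```

```text
shadow shoulder [[145, 136, 147], [94, 92, 103], [93, 90, 99], [94, 89, 100]] lit [151, 147, 161] pad [54, 62, 78] [55, 63, 81] stem [92, 88, 98] table [106, 183, 252] [62, 106, 166] [111, 188, 252]
[177  27 104] [171  22 161] [10 78 78] [168  26  98] [ 13 160 166]
```

```bash
cat >> h.py <<'E'
def padmask(im,seed,roi,vmax=112,smin=45):
    hs=cv2.cvtColor(im,cv2.COLOR_BGR2HSV); m=((hs[...,1]>smin)&(hs[...,2]<vmax)).astype(np.uint8)
    r=np.zeros_like(m); r[roi[0]:roi[1],roi[2]:roi[3]]=1; m&=r
    m=cv2.morphologyEx(m,cv2.MORPH_OPEN,np.ones((3,3)))
    n,lab,st,ce=cv2.connectedComponentsWithStats(m); l=lab[seed[1],seed[0]]
    k,_=cv2.findContours((lab==l).astype(np.uint8),0,1); mm=np.zeros_like(m); cv2.fillConvexPoly(mm,cv2.convexHull(k[0]),1)
    return mm,st[l],ce[l]
E
python3 - <<'E'
from h import *
import h
z=np.load('w1.npz'); im=z['im']; c=dict(K=z['K'],world_from_camera=z['T'])
mm,st,ce=padmask(im,(288,112),(55,175,240,330)); print(st)
for L,W in((.073,.041),(.075,.043),(.077,.045)):
 for ch in (.010,.013):
  h.model=lambda p,zb: np.vstack([place(outl(L,W,ch),*p,.015)])
  r=h.fit(mm,c,0,[0.02],unproj(ce,c,.015)[:2]); print(L,ch,r.x[:2].round(4),np.degrees(r.x[2]).round(2),round(r.fun,3))
hs=cv2.cvtColor(im,cv2.COLOR_BGR2HSV); s=((hs[...,1]<60)&(hs[...,2]>80)).astype(np.uint8)
o=np.zeros_like(s); o[60:165,240:319]=s[60:165,240:319]; o=cv2.morphologyEx(o,cv2.MORPH_OPEN,np.ones((3,3)))
k=max(cv2.findContours(o,0,1)[0],key=cv2.contourArea); om=np.zeros_like(o); cv2.fillConvexPoly(om,cv2.convexHull(k),1)
M=cv2.moments(om,True); ce=(M['m10']/M['m00'],M['m01']/M['m00']); print(ce,cv2.boundingRect(k))
for L,W in((.104,.072),(.101,.070)):
  h.model=lambda p,zb: np.vstack([place(outl(L,W,.02),*p,.010)])
  r=h.fit(om,c,0,[0.02],unproj(ce,c,.01)[:2]); print(L,r.x[:2].round(4),np.degrees(r.x[2]).round(2),round(r.fun,3))
E
```

```text
[ 268   79   42   70 2606]
0.073 0.01 [0.5967 0.1171] 4.41 0.13
0.073 0.013 [0.5956 0.1166] 3.1 0.146
0.075 0.01 [0.5964 0.1178] 3.3 0.062
0.075 0.013 [0.5967 0.1173] 2.58 0.08
0.077 0.01 [0.5966 0.1174] 2.85 0.032
0.077 0.013 [0.5969 0.1173] 2.28 0.03
(288.47956455309395, 110.42035905271199) (257, 67, 62, 92)
0.104 [0.5972 0.1178] 2.77 0.056
0.101 [0.5966 0.1169] 2.31 0.023
```

Run:
```python
from h import *
z=np.load('w1.npz'); im=z['im']; c=dict(K=z['K'],world_from_camera=z['T'])
for d in plates('w',im,c,0,300): print(d['px'],d['xy'].round(4),np.degrees(d['yaw']).round(1),round(d['err'],3))
goto(.6077,-.1395,.10,np.radians(-73.3))
```

```text
[69, 124] [ 0.6084 -0.141 ] -73.0 0.017
t 4.4 tcp [0.6688 0.1116 0.2508] toolz yaw 0.0 gap 87.2 F [-1.   0.2 -1.1]
  shift(now axes) [ 150.4 -251.2  -61.3] turn [ 7.33e+01  2.00e-02 -9.00e-02]  shift in target axes [ 150.8 -130.7  222.9]
```

```bash
python3 -m jog '[[[0,0,0],[18.8,-31.4,-7.7],1],[[0,0,0],[18.8,-31.4,-7.7],1],[[0,0,0],[18.8,-31.4,-7.7],1],[[0,0,0],[18.8,-31.4,-7.7],1],[[0,0,0],[18.8,-31.4,-7.7],1],[[0,0,0],[18.8,-31.4,-7.7],1],[[0,0,0],[18.8,-31.4,-7.7],1],[[0,0,0],[18.8,-31.4,-7.7],1],[[6.7,0,0],[0,0,0],1],[[6.7,0,0],[0,0,0],1],[[6.7,0,0],[0,0,0],1],[[6.7,0,0],[0,0,0],1],[[6.7,0,0],[0,0,0],1],[[6.7,0,0],[0,0,0],1],[[6.7,0,0],[0,0,0],1],[[6.7,0,0],[0,0,0],1],[[6.7,0,0],[0,0,0],1],[[6.7,0,0],[0,0,0],1],[[6.3,0,0],[0,0,0],1]]'
python3 - <<'E'
from h import *
print(np.round(observe()['joint_pos'],2))
goto(.608,-.1400,.004,np.radians(-73.3))
for d in plates('top'): print(d['px'],d['xy'].round(4),np.degrees(d['yaw']).round(1),round(d['err'],3))
E
```

```text
time: 5.98
tool_pos: [0.6078, -0.1391, 0.1003]
eef_rot: [0.997, 1.33, -0.994]
wrist_force: [-1.1, -0.1, 0.8]
finger_gap: 0.0871
[-0.33  0.6   0.69  1.81 -0.47  0.91  0.86]
t 5.98 tcp [ 0.6078 -0.1391  0.1003] toolz yaw -73.61 gap 87.1 F [-1.1 -0.1  0.8]
  shift(now axes) [96.3 -0.3  1. ] turn [-0.31 -0.04 -0.12]  shift in target axes [96.3 -0.1  0.9]
[365, 246] [ 0.4185 -0.3808] 68.4 0.055
[314, 245] [ 0.4248 -0.2201] -18.6 0.048
[336, 191] [ 0.5986 -0.3001] -63.0 0.053
```

```bash
python3 -m jog '[[[0,0,0],[24,0,0],1],[[0,0,0],[24,0,0.5],1],[[0,0,0],[24,0,0.5],1],[[0,0,0],[15,0,0],1],[[0,0,0],[9,0,0],1],[[0,0,0],[0,0,0],1],[[0,0,0],[0,0,0],0],[[0,0,0],[0,0,0],0],[[0,0,0],[0,0,0],0],[[0,0,0],[0,0,0],0],[[0,0,0],[0,0,0],0]]' 25
python3 - <<'E'
from h import *
goto(.608,-.1400,.14,np.radians(-73.3))
E
```

```text
time: 6.95
tool_pos: [0.6086, -0.1407, 0.0039]
eef_rot: [0.992, 1.332, -0.991]
wrist_force: [-0.7, -0.5, -0.6]
finger_gap: 0.0617
t 6.95 tcp [ 0.6086 -0.1407  0.0039] toolz yaw -73.3 gap 61.7 F [-0.7 -0.5 -0.6]
  shift(now axes) [-136.1   -0.2   -0.8] turn [ 0.    0.02 -0.07]  shift in target axes [-136.1   -0.4   -0.8]
```

Still closing (gap 61.7 mm); finish the grip, lift and look.

```bash
python3 -m jog '[[[0,0,0],[0,0,0],0],[[0,0,0],[0,0,0],0],[[0,0,0],[0,0,0],0],[[0,0,0],[0,0,0],0],[[0,0,0],[-10,0,0],0],[[0,0,0],[-30,0,0],0],[[0,0,0],[-40,0,0],0],[[0,0,0],[-40,0,0],0],[[0,0,0],[0,0,0],0],[[0,0,0],[0,0,0],0]]'
python3 - <<'E'
from h import *
c=get_calibration('wrist'); im=get_image('wrist'); cv2.imwrite('pics/w2.png',im)
np.savez('w2.npz',im=im,K=c['K'],T=c['world_from_camera'],tcp=observe()['tool_pos'],rot=observe()['eef_rot'])
goto(.5968,.1174,.12,np.radians(2.6))
E
```

```text
time: 7.78
tool_pos: [0.6094, -0.1412, 0.1257]
eef_rot: [0.994, 1.329, -0.989]
wrist_force: [-0.3, 0.5, -2.3]
finger_gap: 0.0557
t 7.83 tcp [ 0.608  -0.1404  0.1236] toolz yaw -73.3 gap 55.9 F [ 0.1  0.2 -2.5]
  shift(now axes) [   3.7   63.4 -250.1] turn [-7.59e+01  1.00e-02 -5.00e-02]  shift in target axes [  3.6 258.    0.5]
```

View pics/w2.png

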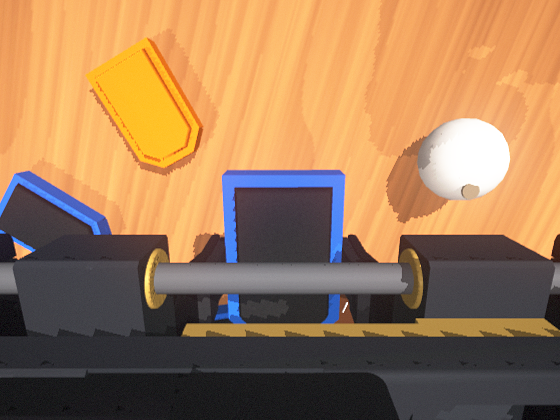

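```bash
cat >> h.py <<'E'
def heldedge(f=None,zb=-.004,name=None):
    """tool-frame position of the rear (-z side) blue edge of a held plate"""
    if f: z=np.load(f); im=z['im']; c=dict(K=z['K'],world_from_camera=z['T']); tcp=z['tcp']; rot=z['rot']
    else:
        c=get_calibration('wrist'); s=observe(); im=get_image('wrist'); tcp=s['tool_pos']; rot=s['eef_rot']
        if name: cv2.imwrite(name,im)
    bm=bluemask(im); bm[:, :200]=0; bm[:,370:]=0; bm[:120]=0
    Rt=R.from_rotvec(rot); out=[]
    for u in (235,260,284,310,335):
        col=np.nonzero(bm[:,u-3:u+4].mean(1)>127)[0]
        if len(col):
            out.append(Rt.inv().apply(unproj((u,col[0]-.5),c,tcp[2]+zb+.016)-tcp)*1000)
    out=np.array(out); print(out.round(1)[:,1:].tolist()); k=np.polyfit(out[:,1],out[:,2],1)
    print('rear edge z at y=0:',k[1].round(2),'-> plate centre offset (s=+-44)',(k[1]+44).round(2),'mm; slope deg',np.degrees(k[0]).round(2))
    L=[];Rr=[]
    for v in range(185,225,5):
        r=np.nonzero(bm[v])[0]
        a=[Rt.inv().apply(unproj((q,v),c,tcp[2]+zb+.016)-tcp)*1000 for q in (r[0]-.5,r[-1]+.5)]; L.append(a[0]); Rr.append(a[1])
    L=np.array(L);Rr=np.array(Rr)
    print('sides y',L[:,1].mean().round(2),Rr[:,1].mean().round(2),'slopes deg',[np.degrees(np.polyfit(q[:,2],q[:,1],1)[0]).round(2) for q in (L,Rr)])
E
python3 -c "
from h import *
heldedge('w2.npz')"
```

```text
[[-21.2, -43.9], [-9.7, -43.9], [1.3, -43.9], [13.2, -44.3], [24.7, -44.3]]
rear edge z at y=0: -44.04 -> plate centre offset (s=+-44) -0.04 mm; slope deg -0.63
sides y -27.51 29.29 slopes deg [np.float64(0.24), np.float64(0.07)]
```

```bash
python3 -m jog '[[[-6.9,0,0],[0,0,0],0],[[-6.9,0,0],[0,0,0],0],[[-6.9,0,0],[0,0,0],0],[[-6.9,0,0],[0,0,0],0],[[-6.9,0,0],[0,0,0],0],[[-6.9,0,0],[0,0,0],0],[[-6.9,0,0],[0,0,0],0],[[-6.9,0,0],[0,0,0],0],[[-6.9,0,0],[0,0,0],0],[[-6.9,0,0],[0,0,0],0],[[-6.9,0,0],[0,0,0],0],[[0,0,0],[0,36.8,0],0],[[0,0,0],[0,36.8,0],0],[[0,0,0],[0,36.8,0],0],[[0,0,0],[0,36.8,0],0],[[0,0,0],[0,36.8,0],0],[[0,0,0],[0,36.8,0],0],[[0,0,0],[0,36.8,0],0],[[0,0,0],[0,0,0],0]]'
python3 - <<'E'
from h import *
goto(.5968,.1170,.03,np.radians(2.6))
im=get_image('scene'); cv2.imwrite('pics/s3.png',cv2.resize(im[130:260,260:450],None,fx=4,fy=4,interpolation=cv2.INTER_CUBIC))
goto(.5968,.1170,.03,np.radians(2.6))
E
```

```text
time: 9.42
tool_pos: [0.5936, 0.1279, 0.1204]
eef_rot: [-0.041, 1.576, 0.05]
wrist_force: [0.3, 1.2, -2.2]
finger_gap: 0.0556
t 9.42 tcp [0.5936 0.1279 0.1204] toolz yaw 3.33 gap 55.6 F [ 0.3  1.2 -2.2]
  shift(now axes) [ 90.3 -11.6   3. ] turn [ 0.73 -0.29 -0.32]  shift in target axes [ 90.4 -11.1   2.7]
t 9.47 tcp [0.594  0.1231 0.1205] toolz yaw 3.14 gap 55.6 F [ 0.3 -1.2 -1.8]
  shift(now axes) [90.5 -6.5  2.9] turn [ 0.54 -0.29 -0.12]  shift in target axes [90.5 -6.3  2.5]
```

View pics/s3.png

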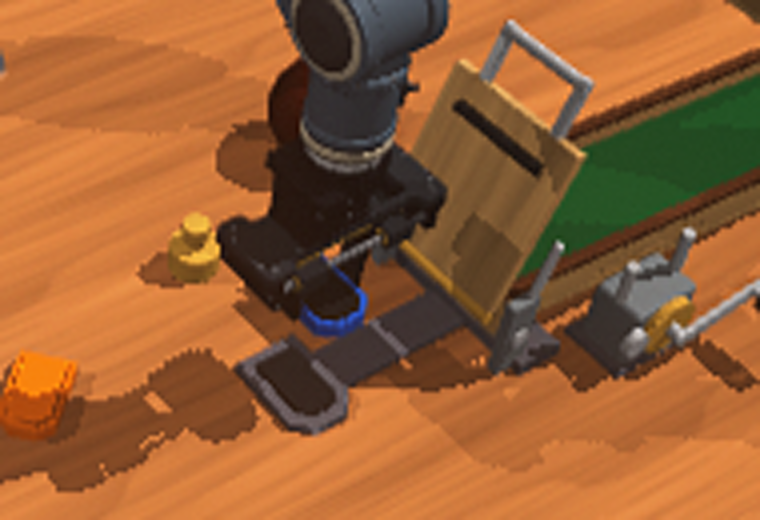

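```bash
python3 -m jog '[[[0,0,0],[0,0,0],0],[[0,0,0],[0,0,0],0],[[0,0,0],[0,0,0],0],[[0,0,0],[0,0,0],0]]'
python3 - <<'E'
from h import *
goto(.5968,.1170,.028,np.radians(2.6))
E
```

```text
time: 9.8
tool_pos: [0.5964, 0.1148, 0.1227]
eef_rot: [-0.034, 1.571, 0.033]
wrist_force: [0.8, 1.5, -1.4]
finger_gap: 0.0557
t 9.8 tcp [0.5964 0.1148 0.1227] toolz yaw 2.43 gap 55.7 F [ 0.8  1.5 -1.4]
  shift(now axes) [94.7  2.2  0.6] turn [-0.17 -0.04  0.04]  shift in target axes [94.7  2.2  0.5]
```

```bash
python3 -m jog '[[[0,0,0],[24,1,0],0],[[0,0,0],[24,0.5,0.3],0],[[0,0,0],[24,0,0],0],[[0,0,0],[15,0,0],0],[[0,0,0],[7,0,0],0],[[0,0,0],[0,0,0],0],[[0,0,0],[0,0,0],0],[[0,0,0],[0,0,0],0],[[0,0,0],[0,0,0],0]]'
python3 - <<'E'
from h import *
goto(.5968,.1170,.014,np.radians(2.6))
E
```

```text
time: 10.55
tool_pos: [0.5978, 0.1182, 0.0305]
eef_rot: [-0.035, 1.568, 0.036]
wrist_force: [-0.5, -0.7, -2.4]
finger_gap: 0.0556
t 10.55 tcp [0.5978 0.1182 0.0305] toolz yaw 2.57 gap 55.6 F [-0.5 -0.7 -2.4]
  shift(now axes) [16.5 -1.2 -1.1] turn [-0.03  0.15 -0.04]  shift in target axes [16.5 -1.2 -1.1]
```

```bash
python3 -m jog '[[[0,0,0],[4,-0.8,-0.6],0],[[0,0,0],[4,0,0],0],[[0,0,0],[3,0,0],0],[[0,0,0],[3,0,0],0],[[0,0,0],[2,0,0],0],[[0,0,0],[0,0,0],0],[[0,0,0],[0,0,0],0]]'
python3 - <<'E'
from h import *
goto(.5968,.1170,.014,np.radians(2.6)); print(observe()['wrist_force'],observe()['ft_torque'])
E
```

```text
time: 11.13
tool_pos: [0.596, 0.1174, 0.0136]
eef_rot: [-0.035, 1.571, 0.036]
wrist_force: [-2.4, -0.3, 5.4]
finger_gap: 0.0556
t 11.13 tcp [0.596  0.1174 0.0136] toolz yaw 2.59 gap 55.6 F [-2.4 -0.3  5.4]
  shift(now axes) [-0.4 -0.4  0.8] turn [-0.01 -0.04 -0.02]  shift in target axes [-0.4 -0.4  0.8]
[-2.40899754 -0.25405893  5.35800324] [ 0.05431743  0.58509598 -0.03580003]
```

```bash
python3 -m jog '[[[0,0,0],[0,0,0],0.85],[[0,0,0],[0,0,0],0.85],[[0,0,0],[0,0,0],0.85],[[0,0,0],[-8,0,0],0.85],[[0,0,0],[-30,0,0],0.85],[[0,0,0],[-40,0,0],0.85],[[0,0,0],[-40,0,0],1],[[0,0,0],[-40,0,20],1],[[0,0,0],[-20,0,30],1],[[0,0,0],[-10,0,30],1],[[0,0,0],[0,0,10],1],[[0,0,0],[0,0,0],1],[[0,0,0],[0,0,0],1],[[0,0,0],[0,0,0],1]]'
python3 - <<'E'
from h import *
c=get_calibration('wrist'); im=get_image('wrist'); cv2.imwrite('pics/w4.png',im)
for d in plates('w',im,c,.010,300): print('z.010',d['px'],d['xy'].round(4),np.degrees(d['yaw']).round(1),round(d['err'],3))
ti=get_image('top'); tc=get_calibration('top'); cv2.imwrite('pics/t4.png',ti)
for d in plates('top',ti,tc,.0): print('top',d['px'],d['xy'].round(4),np.degrees(d['yaw']).round(1),round(d['err'],3))
goto(.597,-.3,.10,np.radians(-63.5))
E
```

```text
time: 12.3
tool_pos: [0.6834, 0.1213, 0.1977]
eef_rot: [-0.036, 1.573, 0.035]
wrist_force: [0.5, 0.7, 0.9]
finger_gap: 0.0868
z.010 [283, 94] [0.5958 0.1171] 2.4 0.026
top [365, 246] [ 0.4184 -0.3819] 68.2 0.057
top [314, 245] [ 0.4246 -0.2197] -18.4 0.048
top [337, 191] [ 0.5977 -0.3017] -63.9 0.052
top [208, 194] [0.5976 0.12  ] 2.9 0.056
t 12.4 tcp [0.6834 0.1214 0.1979] toolz yaw 2.6 gap 87.0 F [-0.4 -0.4  0.6]
  shift(now axes) [  98.1 -417.  -105.3] turn [ 6.61e+01 -9.00e-02  5.00e-02]  shift in target axes [  97.9 -265.4  338.5]
```

View pics/w4.png

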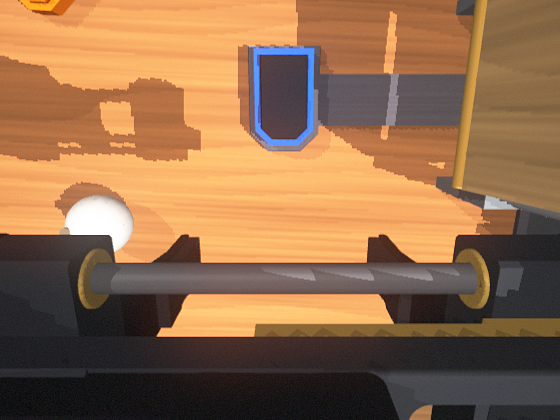

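```bash
python3 -m jog '[[[0,0,0],[8.9,-37.9,-9.6],1],[[0,0,0],[8.9,-37.9,-9.6],1],[[0,0,0],[8.9,-37.9,-9.6],1],[[0,0,0],[8.9,-37.9,-9.6],1],[[0,0,0],[8.9,-37.9,-9.6],1],[[0,0,0],[8.9,-37.9,-9.6],1],[[0,0,0],[8.9,-37.9,-9.6],1],[[0,0,0],[8.9,-37.9,-9.6],1],[[0,0,0],[8.9,-37.9,-9.6],1],[[0,0,0],[8.9,-37.9,-9.6],1],[[0,0,0],[8.9,-37.9,-9.6],1],[[7.1,0,0],[0,0,0],1],[[7.1,0,0],[0,0,0],1],[[7.1,0,0],[0,0,0],1],[[7.1,0,0],[0,0,0],1],[[7.1,0,0],[0,0,0],1],[[7.1,0,0],[0,0,0],1],[[7.1,0,0],[0,0,0],1],[[7.1,0,0],[0,0,0],1],[[7.1,0,0],[0,0,0],1]]'
python3 -m jog '[[[2.2,0,0],[0,0,0],1],[[0,0,0],[0,0,0],1],[[0,0,0],[0,0,0],1],[[0,0,0],[0,0,0],1]]'
python3 - <<'E'
from h import *
im=get_image('scene'); c=get_calibration('scene')
for d in plates('scene',im,c)[:5]: print(d['px'],d['xy'].round(4),np.degrees(d['yaw']).round(1),round(d['err'],3))
goto(.5973,-.3008,.004,np.radians(-63.6))
E
```

```text
time: 14.07
tool_pos: [0.5975, -0.2991, 0.1004]
eef_rot: [0.838, 1.404, -0.837]
wrist_force: [0.2, -0.6, -0.3]
finger_gap: 0.0869
time: 14.4
tool_pos: [0.5978, -0.2995, 0.1005]
eef_rot: [0.862, 1.394, -0.861]
wrist_force: [1.0, -0.8, 0.5]
finger_gap: 0.0867
[233, 275] [ 0.5965 -0.3011] -63.0 0.047
[189, 247] [ 0.4155 -0.3804] 68.4 0.07
[334, 224] [0.5891 0.1246] 4.1 0.049
[298, 46] [-0.6338  0.7602] -105.8 0.902
[86, 74] [-0.9666 -0.4474] -73.5 0.994
t 14.45 tcp [ 0.5979 -0.2996  0.1005] toolz yaw -63.46 gap 87.0 F [ 0.  -0.7 -0.3]
  shift(now axes) [96.5 -1.1  0.8] turn [ 0.14 -0.03 -0.02]  shift in target axes [96.5 -1.   0.8]
```

```bash
python3 -m jog '[[[0,0,0],[24,-0.5,0.4],1],[[0,0,0],[24,-0.5,0.4],1],[[0,0,0],[24,0,0],1],[[0,0,0],[15,0,0],1],[[0,0,0],[9,0,0],0.8],[[0,0,0],[0,0,0],0.4],[[0,0,0],[0,0,0],0],[[0,0,0],[0,0,0],0],[[0,0,0],[0,0,0],0],[[0,0,0],[0,0,0],0],[[0,0,0],[0,0,0],0],[[0,0,0],[0,0,0],0],[[0,0,0],[0,0,0],0],[[0,0,0],[-10,0,0],0],[[0,0,0],[-30,0,0],0],[[0,0,0],[-40,0,0],0],[[0,0,0],[-40,0,0],0],[[0,0,0],[0,0,0],0],[[0,0,0],[0,0,0],0],[[0,0,0],[0,0,0],0]]'
python3 - <<'E'
from h import *
heldedge(name='pics/w5.png')
goto(.5960,.1172,.12,np.radians(2.5))
E
```

```text
time: 16.12
tool_pos: [0.5969, -0.3002, 0.124]
eef_rot: [0.863, 1.395, -0.862]
wrist_force: [-0.5, 1.1, -1.9]
finger_gap: 0.0557
[[-22.0, -46.3], [-10.7, -46.3], [0.2, -46.3], [11.9, -46.3], [23.2, -46.3]]
rear edge z at y=0: -46.32 -> plate centre offset (s=+-44) -2.32 mm; slope deg 0.01
sides y -27.54 27.68 slopes deg [np.float64(-0.03), np.float64(-0.35)]
t 16.17 tcp [ 0.5965 -0.2999  0.123 ] toolz yaw -63.49 gap 56.1 F [-0.3  0.6 -1.5]
  shift(now axes) [   3.8  185.7 -373.5] turn [-6.599e+01 -2.000e-01 -2.000e-02]  shift in target axes [  3.  416.7  17.7]
```

```bash
python3 -m jog '[[[-7.1,0,0],[0,0,0],0],[[-7.1,0,0],[0,0,0],0],[[-7.1,0,0],[0,0,0],0],[[-7.1,0,0],[0,0,0],0],[[-7.1,0,0],[0,0,0],0],[[-7.1,0,0],[0,0,0],0],[[-7.1,0,0],[0,0,0],0],[[-7.1,0,0],[0,0,0],0],[[-7.1,0,0],[0,0,0],0],[[-2.1,0,0],[0,0,0],0],[[0,0,0],[0,40,1.8],0],[[0,0,0],[0,40,1.8],0],[[0,0,0],[0,40,1.8],0],[[0,0,0],[0,40,1.8],0],[[0,0,0],[0,40,1.8],0],[[0,0,0],[0,40,1.8],0],[[0,0,0],[0,40,1.8],0],[[0,0,0],[0,40,1.8],0],[[0,0,0],[0,40,1.8],0],[[0,0,0],[0,40,1.8],0]]'
python3 -m jog '[[[0,0,0],[0,16.7,1.8],0],[[0,0,0],[0,0,0],0],[[0,0,0],[0,0,0],0],[[0,0,0],[0,0,0],0],[[0,0,0],[0,0,0],0],[[0,0,0],[0,0,0],0]]'
python3 - <<'E'
from h import *
goto(.5983,.1172,.044,np.radians(2.5))
E
```

```text
time: 17.83
tool_pos: [0.5963, 0.1012, 0.1225]
eef_rot: [-0.035, 1.574, 0.034]
wrist_force: [0.4, -0.3, -0.6]
finger_gap: 0.0561
time: 18.33
tool_pos: [0.5991, 0.1139, 0.1242]
eef_rot: [-0.032, 1.571, 0.031]
wrist_force: [-0.1, 0.2, -1.6]
finger_gap: 0.0554
t 18.33 tcp [0.5991 0.1139 0.1242] toolz yaw 2.31 gap 55.4 F [-0.1  0.2 -1.6]
  shift(now axes) [80.2  3.4 -0.6] turn [-0.19 -0.04  0.05]  shift in target axes [80.2  3.3 -0.7]
```

```bash
python3 -m jog '[[[0,0,0],[24,1,0],0],[[0,0,0],[24,1.3,0],0],[[0,0,0],[15,0.5,0],0],[[0,0,0],[10,0,0],0],[[0,0,0],[6,0,0],0],[[0,0,0],[0,0,0],0],[[0,0,0],[0,0,0],0],[[0,0,0],[0,0,0],0],[[0,0,0],[0,0,0],0]]'
python3 - <<'E'
from h import *
goto(.5983,.1172,.030,np.radians(2.5))
E
```

```text
time: 19.08
tool_pos: [0.5999, 0.1189, 0.0466]
eef_rot: [-0.033, 1.568, 0.034]
wrist_force: [-0.1, -0.1, -0.4]
finger_gap: 0.0553
t 19.08 tcp [0.5999 0.1189 0.0466] toolz yaw 2.48 gap 55.3 F [-0.1 -0.1 -0.4]
  shift(now axes) [16.6 -1.7 -1.7] turn [-0.02  0.12 -0.03]  shift in target axes [16.6 -1.7 -1.7]
```

```bash
python3 -m jog '[[[0,0,0],[4,-1.3,-1.2],0],[[0,0,0],[4,0,0],0],[[0,0,0],[3,0,0],0],[[0,0,0],[3,0,0],0],[[0,0,0],[2,0,0],0],[[0,0,0],[0,0,0],0],[[0,0,0],[0,0,0],0]]'
python3 - <<'E'
from h import *
goto(.5983,.1172,.030,np.radians(2.5)); print(observe()['ft_torque'])
E
```

```text
time: 19.67
tool_pos: [0.5977, 0.1176, 0.0315]
eef_rot: [-0.033, 1.572, 0.035]
wrist_force: [-5.8, -0.6, 15.7]
finger_gap: 0.0559
t 19.67 tcp [0.5977 0.1176 0.0315] toolz yaw 2.49 gap 55.9 F [-5.8 -0.6 15.7]
  shift(now axes) [ 1.5 -0.4  0.5] turn [-0.01 -0.06 -0.06]  shift in target axes [ 1.5 -0.4  0.5]
[-0.25778652  1.34741772 -0.05659437]
```

```bash
python3 -m jog '[[[0,0,0],[0,0,-0.8],0],[[0,0,0],[0.3,0,-0.8],0],[[0,0,0],[0,0,0],0],[[0,0,0],[0,0,0],0]]'
python3 - <<'E'
from h import *
goto(.5983,.1172,.030,np.radians(2.5)); print(observe()['ft_torque'])
E
```

```text
time: 20.0
tool_pos: [0.5978, 0.1176, 0.0316]
eef_rot: [-0.033, 1.568, 0.035]
wrist_force: [-4.1, -0.5, 13.4]
finger_gap: 0.0557
t 20.0 tcp [0.5978 0.1176 0.0316] toolz yaw 2.48 gap 55.7 F [-4.1 -0.5 13.4]
  shift(now axes) [ 1.6 -0.4  0.5] turn [-0.02  0.16 -0.06]  shift in target axes [ 1.6 -0.4  0.5]
[-0.24296976  0.76531831  0.02382701]
```

```bash
python3 -m jog '[[[0,0,0],[0,0,0],0.85],[[0,0,0],[0,0,0],0.85],[[0,0,0],[0,0,0],0.85],[[0,0,0],[-8,0,0],0.85],[[0,0,0],[-30,0,0],0.85],[[0,0,0],[-40,0,0],0.85],[[0,0,0],[-40,0,0],1],[[0,0,0],[-40,0,20],1],[[0,0,0],[-10,0,30],1],[[0,0,0],[0,0,30],1],[[0,0,0],[0,0,10],1],[[0,0,0],[0,0,0],1],[[0,0,0],[0,0,0],1],[[0,0,0],[0,0,0],1]]'
python3 - <<'E'
from h import *
c=get_calibration('wrist'); im=get_image('wrist'); cv2.imwrite('pics/w6.png',cv2.resize(im[20:170,200:360],None,fx=4,fy=4,interpolation=cv2.INTER_CUBIC))
for d in plates('w',im,c,.026,300): print('z.026',d['px'],d['xy'].round(4),np.degrees(d['yaw']).round(1),round(d['err'],3))
im=get_image('scene'); cv2.imwrite('pics/s6.png',cv2.resize(im[190:260,290:390],None,fx=7,fy=7,interpolation=cv2.INTER_CUBIC))
goto(.5983,.1172,.030,np.radians(2.5))
E
```

```text
time: 21.17
tool_pos: [0.6837, 0.1212, 0.194]
eef_rot: [-0.034, 1.572, 0.034]
wrist_force: [0.4, 0.5, -0.2]
finger_gap: 0.087
z.026 [283, 93] [0.5969 0.1174] 2.0 0.025
t 21.27 tcp [0.6838 0.1214 0.1944] toolz yaw 2.49 gap 87.0 F [0.2 0.  0.4]
  shift(now axes) [164.5  -0.5 -85.4] turn [-0.01 -0.07 -0.02]  shift in target axes [164.4  -0.5 -85.6]
```

View pics/s6.png

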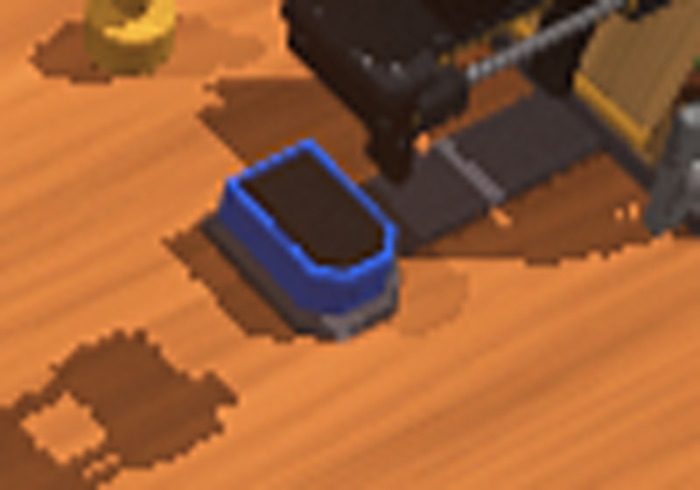

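View pics/w6.png

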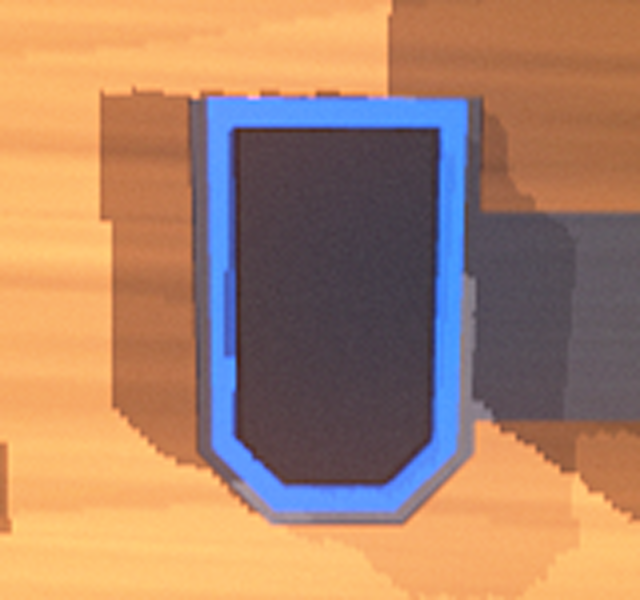

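Run:
```python
from h import *
ti=get_image('top'); tc=get_calibration('top')
for d in plates('top',ti,tc,.0): print('top',d['px'],d['xy'].round(4),np.degrees(d['yaw']).round(1),round(d['err'],3))
goto(.4237,-.22,.10,np.radians(-18))
```

```text
top [365, 246] [ 0.4184 -0.3825] 68.2 0.056
top [314, 245] [ 0.4247 -0.2198] -17.0 0.048
top [208, 193] [0.6002 0.1213] 1.5 0.106
t 21.32 tcp [0.684  0.1214 0.1945] toolz yaw 2.5 gap 86.9 F [1.  0.  0.2]
  shift(now axes) [  94.6 -329.8 -274.8] turn [ 2.05e+01 -5.00e-02 -1.00e-02]  shift in target axes [  94.5 -405.1 -142. ]
```

```bash
python3 -m jog '[[[0,0,0],[7.9,-27.5,-22.9],1],[[0,0,0],[7.9,-27.5,-22.9],1],[[0,0,0],[7.9,-27.5,-22.9],1],[[0,0,0],[7.9,-27.5,-22.9],1],[[0,0,0],[7.9,-27.5,-22.9],1],[[0,0,0],[7.9,-27.5,-22.9],1],[[0,0,0],[7.9,-27.5,-22.9],1],[[0,0,0],[7.9,-27.5,-22.9],1],[[0,0,0],[7.9,-27.5,-22.9],1],[[0,0,0],[7.9,-27.5,-22.9],1],[[0,0,0],[7.9,-27.5,-22.9],1],[[0,0,0],[7.9,-27.5,-22.9],1],[[6.8,0,0],[0,0,0],1],[[6.8,0,0],[0,0,0],1],[[6.8,0,0],[0,0,0],1],[[0,0,0],[0,0,0],1],[[0,0,0],[0,0,0],1],[[0,0,0],[0,0,0],1]]'
python3 - <<'E'
from h import *
goto(.4237,-.22,.004,np.radians(-17.8)); print(np.round(observe()['joint_pos'],2))
im=get_image('scene'); c=get_calibration('scene')
for d in plates('scene',im,c)[:5]: print(d['px'],d['xy'].round(4),np.degrees(d['yaw']).round(1),round(d['err'],3))
E
```

```text
time: 22.82
tool_pos: [0.4247, -0.2198, 0.0998]
eef_rot: [0.243, 1.557, -0.242]
wrist_force: [0.2, 0.3, -0.5]
finger_gap: 0.0869
t 22.82 tcp [ 0.4247 -0.2198  0.0998] toolz yaw -17.72 gap 86.9 F [ 0.2  0.3 -0.5]
  shift(now axes) [95.8 -0.5 -1. ] turn [ 0.08  0.01 -0.02]  shift in target axes [95.8 -0.5 -0.9]
[-0.06  0.34  0.54  2.14 -0.26  0.73  1.92]
[190, 247] [ 0.4165 -0.3816] 71.8 0.071
[232, 230] [ 0.4225 -0.22  ] -17.7 0.048
[334, 222] [0.5853 0.1275] 5.2 0.172
[294, 45] [-0.6285  0.6508] -138.2 0.916
[86, 74] [-0.9666 -0.4474] -73.5 0.994
```

```bash
python3 -m jog '[[[0,0,0],[24,-0.5,-0.5],1],[[0,0,0],[24,0,-0.5],1],[[0,0,0],[24,0,0],1],[[0,0,0],[15,0,0],1],[[0,0,0],[8.8,0,0],0.8],[[0,0,0],[0,0,0],0.4],[[0,0,0],[0,0,0],0],[[0,0,0],[0,0,0],0],[[0,0,0],[0,0,0],0],[[0,0,0],[0,0,0],0],[[0,0,0],[0,0,0],0],[[0,0,0],[0,0,0],0]]'
python3 -m jog '[[[0,0,0],[0,0,0],0],[[0,0,0],[-10,0,0],0],[[0,0,0],[-30,0,0],0],[[0,0,0],[-40,0,0],0],[[0,0,0],[-40,0,0],0],[[0,0,0],[0,0,0],0],[[0,0,0],[0,0,0],0],[[0,0,0],[0,0,0],0]]'
python3 - <<'E'
from h import *
heldedge(name='pics/w7.png')
goto(.5966,.1173,.124,np.radians(2.4))
E
```

```text
time: 23.87
tool_pos: [0.4243, -0.2206, 0.0047]
eef_rot: [0.245, 1.555, -0.245]
wrist_force: [-0.1, 0.9, 6.8]
finger_gap: 0.056
time: 24.53
tool_pos: [0.4229, -0.2197, 0.1237]
eef_rot: [0.246, 1.558, -0.244]
wrist_force: [0.0, -0.2, -2.1]
finger_gap: 0.056
[[-22.2, -45.6], [-10.9, -45.6], [-0.0, -45.6], [11.8, -45.1], [23.2, -43.8]]
rear edge z at y=0: -45.16 -> plate centre offset (s=+-44) -1.16 mm; slope deg 2.11
sides y -27.97 27.41 slopes deg [np.float64(0.33), np.float64(0.44)]
t 24.58 tcp [ 0.4224 -0.2196  0.123 ] toolz yaw -17.89 gap 55.5 F [-1.   1.  -1.2]
  shift(now axes) [ -1.  374.1  62.2] turn [-20.29  -0.14  -0.05]  shift in target axes [ -1.  329.3 188.1]
```

```bash
python3 -m jog '[[[-6.76,0,0],[0,0,0],0],[[-6.76,0,0],[0,0,0],0],[[-6.76,0,0],[0,0,0],0],[[0,0,0],[0,27.4,15.8],0],[[0,0,0],[0,27.4,15.8],0],[[0,0,0],[0,27.4,15.8],0],[[0,0,0],[0,27.4,15.8],0],[[0,0,0],[0,27.4,15.8],0],[[0,0,0],[0,27.4,15.8],0],[[0,0,0],[0,27.4,15.8],0],[[0,0,0],[0,27.4,15.8],0],[[0,0,0],[0,27.4,15.8],0],[[0,0,0],[0,27.4,15.8],0],[[0,0,0],[0,27.4,15.8],0],[[0,0,0],[0,27.4,15.8],0],[[0,0,0],[0,0,0],0],[[0,0,0],[0,0,0],0],[[0,0,0],[0,0,0],0],[[0,0,0],[0,0,0],0]]'
python3 - <<'E'
from h import *
goto(.5978,.1173,.062,np.radians(2.4))
E
```

```text
time: 26.17
tool_pos: [0.5983, 0.114, 0.1226]
eef_rot: [-0.032, 1.573, 0.03]
wrist_force: [0.2, -0.6, -0.7]
finger_gap: 0.0558
t 26.17 tcp [0.5983 0.114  0.1226] toolz yaw 2.24 gap 55.8 F [ 0.2 -0.6 -0.7]
  shift(now axes) [60.6  3.4 -0.2] turn [-0.16 -0.17  0.08]  shift in target axes [60.6  3.3 -0.3]
```

```bash
python3 -m jog '[[[0,0,0],[24,1,-0.4],0],[[0,0,0],[18,1,-0.4],0],[[0,0,0],[12,0.3,0],0],[[0,0,0],[5,0,0],0],[[0,0,0],[0,0,0],0],[[0,0,0],[0,0,0],0],[[0,0,0],[0,0,0],0],[[0,0,0],[0,0,0],0],[[0,0,0],[0,0,0],0],[[0,0,0],[0,0,0],0]]'
python3 - <<'E'
from h import *
goto(.5978,.1173,.0465,np.radians(2.4))
E
```

```text
time: 27.0
tool_pos: [0.5989, 0.1183, 0.0655]
eef_rot: [-0.032, 1.57, 0.033]
wrist_force: [0.2, 0.5, -0.8]
finger_gap: 0.0557
t 27.0 tcp [0.5989 0.1183 0.0655] toolz yaw 2.38 gap 55.7 F [ 0.2  0.5 -0.8]
  shift(now axes) [19.  -1.  -1.2] turn [-0.02  0.06 -0.03]  shift in target axes [19.  -1.  -1.1]
```

```bash
python3 -m jog '[[[0,0,0],[6,-0.8,-0.8],0],[[0,0,0],[4,0,0],0],[[0,0,0],[3,0,0],0],[[0,0,0],[3,0,0],0],[[0,0,0],[2,0,0],0],[[0,0,0],[0,0,0],0],[[0,0,0],[0,0,0],0]]'
python3 - <<'E'
from h import *
goto(.5978,.1173,.0465,np.radians(2.4)); print(observe()['ft_torque'])
E
```

```text
time: 27.58
tool_pos: [0.5978, 0.1173, 0.0468]
eef_rot: [-0.032, 1.571, 0.032]
wrist_force: [0.5, 0.2, -0.9]
finger_gap: 0.0556
t 27.58 tcp [0.5978 0.1173 0.0468] toolz yaw 2.36 gap 55.6 F [ 0.5  0.2 -0.9]
  shift(now axes) [ 0.3 -0.  -0. ] turn [-0.04  0.   -0.  ]  shift in target axes [ 0.3 -0.  -0. ]
[ 0.03996129  0.05425462 -0.02649452]
```

```bash
python3 -m jog '[[[0,0,0],[1,0,0],0],[[0,0,0],[0.8,0,0],0],[[0,0,0],[0,0,0],0]]'; python3 -m jog '[[[0,0,0],[0,0,0],0.85],[[0,0,0],[0,0,0],0.85],[[0,0,0],[0,0,0],0.85],[[0,0,0],[-8,0,0],0.85],[[0,0,0],[-30,0,0],0.85],[[0,0,0],[-40,0,0],0.85],[[0,0,0],[-40,0,0],1],[[0,0,0],[-20,0,20],1],[[0,0,0],[0,0,30],1],[[0,0,0],[0,0,30],1],[[0,0,0],[0,0,10],1],[[0,0,0],[0,0,0],1],[[0,0,0],[0,0,0],1],[[0,0,0],[0,0,0],1]]'
python3 - <<'E'
from h import *
c=get_calibration('wrist'); im=get_image('wrist')
for d in plates('w',im,c,.042,300): print('z.042',d['px'],d['xy'].round(4),np.degrees(d['yaw']).round(1),round(d['err'],3))
im=get_image('scene'); cv2.imwrite('pics/s8.png',cv2.resize(im[180:260,280:390],None,fx=7,fy=7,interpolation=cv2.INTER_CUBIC))
ti=get_image('top'); tc=get_calibration('top')
for d in plates('top',ti,tc,.0): print('top',d['px'],d['xy'].round(4),np.degrees(d['yaw']).round(1),round(d['err'],3))
goto(.4172,-.3815,.10,np.radians(68.5-180))
E
```

```text
time: 27.83
tool_pos: [0.5979, 0.1173, 0.0467]
eef_rot: [-0.032, 1.571, 0.033]
wrist_force: [-3.9, 0.7, 12.0]
finger_gap: 0.0557
time: 29.0
tool_pos: [0.6867, 0.1209, 0.1829]
eef_rot: [-0.032, 1.572, 0.032]
wrist_force: [-0.5, 0.7, 0.6]
finger_gap: 0.0869
z.042 [283, 88] [0.5987 0.1171] 2.2 0.025
top [365, 246] [ 0.418  -0.3818] 69.1 0.053
top [207, 192] [0.6036 0.1229] 1.6 0.157
t 29.15 tcp [0.6868 0.1212 0.1833] toolz yaw 2.38 gap 87.2 F [-0.   0.4  0.4]
  shift(now axes) [  83.2 -491.1 -290.2] turn [ 1.1388e+02 -4.0000e-02  1.0000e-02]  shift in target axes [ 83.3 -66.6 566.5]
```

View pics/s8.png

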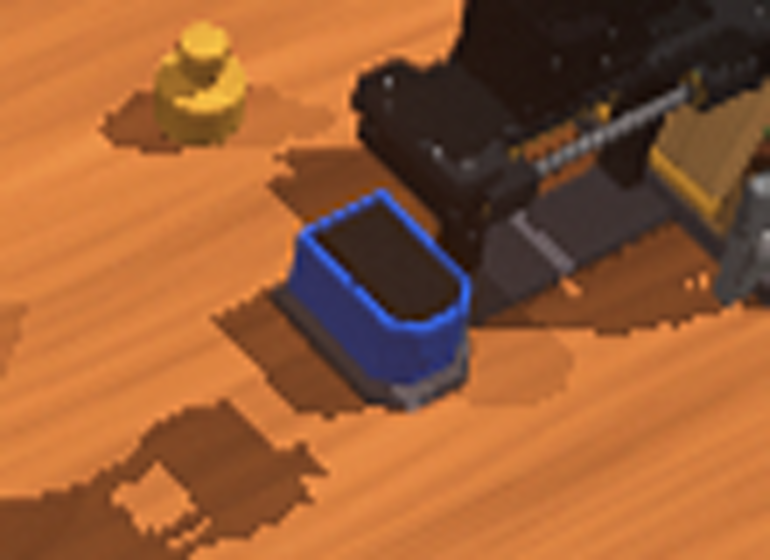

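```bash
python3 -m jog '[[[0,0,0],[5.5,-32.7,-19.3],1],[[0,0,0],[5.5,-32.7,-19.3],1],[[0,0,0],[5.5,-32.7,-19.3],1],[[0,0,0],[5.5,-32.7,-19.3],1],[[0,0,0],[5.5,-32.7,-19.3],1],[[0,0,0],[5.5,-32.7,-19.3],1],[[0,0,0],[5.5,-32.7,-19.3],1],[[0,0,0],[5.5,-32.7,-19.3],1],[[0,0,0],[5.5,-32.7,-19.3],1],[[0,0,0],[5.5,-32.7,-19.3],1],[[0,0,0],[5.5,-32.7,-19.3],1],[[0,0,0],[5.5,-32.7,-19.3],1],[[0,0,0],[5.5,-32.7,-19.3],1],[[0,0,0],[5.5,-32.7,-19.3],1],[[0,0,0],[5.5,-32.7,-19.3],1]]'
python3 -m jog '[[[7.12,0,0],[0,0,0],1],[[7.12,0,0],[0,0,0],1],[[7.12,0,0],[0,0,0],1],[[7.12,0,0],[0,0,0],1],[[7.12,0,0],[0,0,0],1],[[7.12,0,0],[0,0,0],1],[[7.12,0,0],[0,0,0],1],[[7.12,0,0],[0,0,0],1],[[7.12,0,0],[0,0,0],1],[[7.12,0,0],[0,0,0],1],[[7.12,0,0],[0,0,0],1],[[7.12,0,0],[0,0,0],1],[[7.12,0,0],[0,0,0],1],[[7.12,0,0],[0,0,0],1],[[7.12,0,0],[0,0,0],1],[[7.12,0,0],[0,0,0],1],[[0,0,0],[0,0,0],1],[[0,0,0],[0,0,0],1],[[0,0,0],[0,0,0],1]]'
python3 - <<'E'
from h import *
goto(.4170,-.3815,.0045,np.radians(68.6-180)); print(np.round(observe()['joint_pos'],2))
im=get_image('scene'); c=get_calibration('scene')
for d in plates('scene',im,c)[:5]: print(d['px'],d['xy'].round(4),np.degrees(d['yaw']).round(1),round(d['err'],3))
E
```

```text
time: 30.4
tool_pos: [0.4175, -0.3819, 0.1008]
eef_rot: [-0.033, 1.57, 0.033]
wrist_force: [0.3, -0.4, -0.3]
finger_gap: 0.0871
time: 31.98
tool_pos: [0.4187, -0.3806, 0.1006]
eef_rot: [1.479, 1.009, -1.478]
wrist_force: [-0.0, 0.1, 0.8]
finger_gap: 0.0869
t 31.98 tcp [ 0.4187 -0.3806  0.1006] toolz yaw -111.39 gap 86.9 F [-0.   0.1  0.8]
  shift(now axes) [96.1 -1.3  1.5] turn [ 0.01 -0.03 -0.01]  shift in target axes [96.1 -1.3  1.4]
[-0.04  0.62  0.99  1.95 -0.65  0.93  0.91]
[190, 247] [ 0.4159 -0.381 ] 67.7 0.055
[334, 221] [0.578  0.1342] 11.8 0.295
[295, 46] [-0.684   0.7494] 14.7 0.917
[85, 73] [-0.9716 -0.4422] -68.2 0.994
```

```bash
python3 -m jog '[[[0,0,0],[24,-0.8,0.6],1],[[0,0,0],[24,-0.5,0.6],1],[[0,0,0],[24,0,0],1],[[0,0,0],[15,0,0],1],[[0,0,0],[9,0,0],0.8],[[0,0,0],[0,0,0],0.4],[[0,0,0],[0,0,0],0],[[0,0,0],[0,0,0],0],[[0,0,0],[0,0,0],0],[[0,0,0],[0,0,0],0],[[0,0,0],[0,0,0],0],[[0,0,0],[0,0,0],0],[[0,0,0],[0,0,0],0]]'
python3 -m jog '[[[0,0,0],[-10,0,0],0],[[0,0,0],[-30,0,0],0],[[0,0,0],[-40,0,0],0],[[0,0,0],[-40,0,0],0],[[0,0,0],[-30,0,0],0],[[0,0,0],[0,0,0],0],[[0,0,0],[0,0,0],0],[[0,0,0],[0,0,0],0]]'
python3 - <<'E'
from h import *
heldedge(name='pics/w9.png')
goto(.598,.1173,.15,np.radians(2.3-180))
E
```

```text
time: 33.12
tool_pos: [0.4177, -0.3821, 0.0055]
eef_rot: [1.481, 1.006, -1.479]
wrist_force: [-0.0, 1.0, 6.4]
finger_gap: 0.0556
time: 33.78
tool_pos: [0.4167, -0.3805, 0.1538]
eef_rot: [1.481, 1.01, -1.481]
wrist_force: [0.1, 0.3, -2.3]
finger_gap: 0.0557
[[-22.1, -36.6], [-10.5, -45.9], [0.4, -45.9], [12.2, -46.3], [23.9, -34.3]]
rear edge z at y=0: -41.81 -> plate centre offset (s=+-44) 2.19 mm; slope deg 2.23
sides y -25.64 25.33 slopes deg [np.float64(-26.01), np.float64(25.27)]
t 33.83 tcp [ 0.4164 -0.3803  0.1532] toolz yaw -111.53 gap 55.8 F [ 0.4 -0.8 -1.6]
  shift(now axes) [   4.   -13.7 -529.5] turn [6.617e+01 2.000e-02 1.900e-01]  shift in target axes [   3.2 -489.9 -201.4]
```

View pics/w9.png

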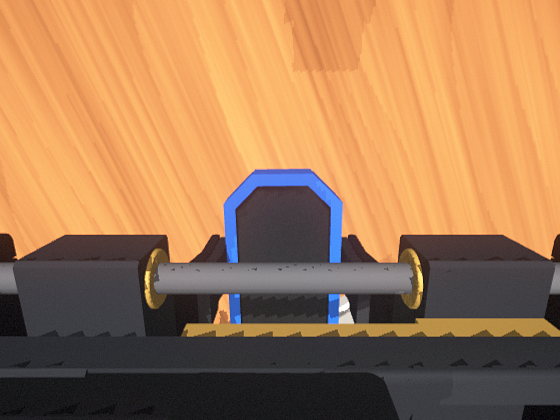

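```bash
python3 -m jog '[[[7.1,0,0],[0,0,0],0],[[7.1,0,0],[0,0,0],0],[[7.1,0,0],[0,0,0],0],[[7.1,0,0],[0,0,0],0],[[7.1,0,0],[0,0,0],0],[[7.1,0,0],[0,0,0],0],[[7.1,0,0],[0,0,0],0],[[7.1,0,0],[0,0,0],0],[[7.1,0,0],[0,0,0],0],[[2.2,0,0],[0,0,0],0],[[0,0,0],[0.2,-37.7,-15.4],0],[[0,0,0],[0.2,-37.7,-15.4],0],[[0,0,0],[0.2,-37.7,-15.4],0],[[0,0,0],[0.2,-37.7,-15.4],0],[[0,0,0],[0.2,-37.7,-15.4],0],[[0,0,0],[0.2,-37.7,-15.4],0]]'
python3 -m jog '[[[0,0,0],[0.2,-37.7,-15.4],0],[[0,0,0],[0.2,-37.7,-15.4],0],[[0,0,0],[0.2,-37.7,-15.4],0],[[0,0,0],[0.2,-37.7,-15.4],0],[[0,0,0],[0.2,-37.7,-15.4],0],[[0,0,0],[0.2,-37.7,-15.4],0],[[0,0,0],[0.2,-37.2,-15.4],0],[[0,0,0],[0,0,0],0],[[0,0,0],[0,0,0],0],[[0,0,0],[0,0,0],0],[[0,0,0],[0,0,0],0],[[0,0,0],[0,0,0],0]]'
python3 - <<'E'
from h import *
goto(.5974,.1173,.08,np.radians(2.3-180)); print(np.round(observe()['joint_pos'],2))
E
```

```text
time: 35.17
tool_pos: [0.4994, -0.1494, 0.1518]
eef_rot: [2.198, 0.046, -2.205]
wrist_force: [0.6, -0.1, -1.9]
finger_gap: 0.0555
time: 36.17
tool_pos: [0.5964, 0.1139, 0.1517]
eef_rot: [2.201, 0.041, -2.203]
wrist_force: [-0.2, 0.5, -1.2]
finger_gap: 0.0553
t 36.17 tcp [0.5964 0.1139 0.1517] toolz yaw -177.84 gap 55.3 F [-0.2  0.5 -1.2]
  shift(now axes) [71.7 -3.4 -1.2] turn [-0.14  0.05 -0.  ]  shift in target axes [71.7 -3.4 -1.1]
[-1.04  0.74  1.22  1.82 -0.77  1.15 -1.09]
```

```bash
python3 -m jog '[[[0,0,0],[24,-1.2,-0.5],0],[[0,0,0],[22,-1,-0.4],0],[[0,0,0],[14,-0.3,0],0],[[0,0,0],[8,0,0],0],[[0,0,0],[2,0,0],0],[[0,0,0],[0,0,0],0],[[0,0,0],[0,0,0],0],[[0,0,0],[0,0,0],0],[[0,0,0],[0,0,0],0],[[0,0,0],[0,0,0],0]]'
python3 - <<'E'
from h import *
goto(.5974,.1173,.0635,np.radians(2.3-180)); print(np.round(observe()['joint_pos'],2))
E
```

```text
time: 37.0
tool_pos: [0.5982, 0.1184, 0.0826]
eef_rot: [2.202, 0.046, -2.2]
wrist_force: [-0.5, 0.2, -1.1]
finger_gap: 0.0562
t 37.0 tcp [0.5982 0.1184 0.0826] toolz yaw -177.64 gap 56.2 F [-0.5  0.2 -1.1]
  shift(now axes) [19.1  1.1  0.9] turn [ 0.06 -0.06  0.02]  shift in target axes [19.1  1.1  0.8]
[-1.    0.81  1.13  1.87 -0.86  1.05 -1.03]
```

```bash
python3 -m jog '[[[0,0,0],[6,0.8,0.5],0],[[0,0,0],[4,0,0],0],[[0,0,0],[3,0,0],0],[[0,0,0],[3,0,0],0],[[0,0,0],[2,0,0],0],[[0,0,0],[0,0,0],0],[[0,0,0],[0,0,0],0]]'
python3 - <<'E'
from h import *
goto(.5974,.1173,.0635,np.radians(2.3-180)); print(observe()['ft_torque'])
E
```

```text
time: 37.58
tool_pos: [0.5974, 0.1174, 0.0639]
eef_rot: [2.201, 0.045, -2.201]
wrist_force: [0.5, -0.0, -0.3]
finger_gap: 0.0562
t 37.58 tcp [0.5974 0.1174 0.0639] toolz yaw -177.65 gap 56.2 F [ 0.5 -0.  -0.3]
  shift(now axes) [0.4 0.1 0. ] turn [ 0.05 -0.01 -0.01]  shift in target axes [0.4 0.1 0. ]
[-0.06964035  0.16811784 -0.05241392]
```

```bash
python3 -m jog '[[[0,0,0],[0.8,0,0],0],[[0,0,0],[0.8,0,0],0],[[0,0,0],[0,0,0],0]]'; python3 -m jog '[[[0,0,0],[0,0,0],0.85],[[0,0,0],[0,0,0],0.85],[[0,0,0],[0,0,0],0.85],[[0,0,0],[-8,0,0],0.85],[[0,0,0],[-30,0,0],0.85],[[0,0,0],[-40,0,0],0.85],[[0,0,0],[-40,0,0],1],[[0,0,0],[-10,0,20],1],[[0,0,0],[0,0,30],1],[[0,0,0],[0,0,30],1],[[0,0,0],[0,0,10],1],[[0,0,0],[0,0,0],1],[[0,0,0],[0,0,0],1],[[0,0,0],[0,0,0],1]]'
python3 - <<'E'
from h import *
c=get_calibration('wrist'); im=get_image('wrist'); cv2.imwrite('pics/w10.png',im)
for d in plates('w',im,c,.058,300): print('z.058',d['px'],d['xy'].round(4),np.degrees(d['yaw']).round(1),round(d['err'],3))
im=get_image('scene'); cv2.imwrite('pics/s10.png',cv2.resize(im[170:250,270:380],None,fx=7,fy=7,interpolation=cv2.INTER_CUBIC))
ti=get_image('top'); tc=get_calibration('top'); cv2.imwrite('pics/t10.png',ti)
for d in plates('top',ti,tc,.058): print('top',d['px'],d['xy'].round(4),np.degrees(d['yaw']).round(1),round(d['err'],3))
for cam in ('top','scene'):
  for t in ('leaf_grip','hinge_axis','felt','rest_bar'): print(cam,t,[(round(d['score'],2),[round(float(v),4) for v in d['centre']]) for d in pinpoint(cam,t)])
goto(.59,.3,.3,0); print(np.round(observe()['joint_pos'],2))
E
```

```text
time: 37.83
tool_pos: [0.5976, 0.1174, 0.0635]
eef_rot: [2.201, 0.046, -2.201]
wrist_force: [-3.1, 1.0, 7.3]
finger_gap: 0.0558
time: 39.0
tool_pos: [0.5088, 0.1141, 0.1909]
eef_rot: [2.202, 0.045, -2.198]
wrist_force: [0.2, 0.4, 0.8]
finger_gap: 0.087
z.058 [284, 92] [0.5971 0.1173] 2.5 0.014
top [208, 184] [0.6212 0.1135] 46.2 0.515
top leaf_grip [(0.57, [0.586, 0.3497, 0.2942])]
top hinge_axis [(0.71, [0.5915, 0.2698, 0.0768])]
top felt [(0.76, [0.5892, 0.3237, 0.2129]), (0.15, [0.7372, -0.2229, 0.002])]
top rest_bar [(0.94, [0.5902, 0.309, 0.2256])]
scene leaf_grip [(0.55, [0.5854, 0.3509, 0.2931]), (0.39, [0.4181, 0.1243, 0.0348])]
scene hinge_axis [(0.72, [0.5919, 0.2723, 0.081]), (0.63, [0.5907, 0.2679, 0.0773])]
scene felt [(0.94, [0.589, 0.3304, 0.212])]
scene rest_bar [(0.89, [0.5852, 0.3126, 0.2305])]
t 39.55 tcp [0.5075 0.1137 0.1903] toolz yaw -177.66 gap 87.1 F [0.2 0.6 0.2]
  shift(now axes) [-109.7 -182.8  -90. ] turn [-1.7766e+02  1.0000e-02  0.0000e+00]  shift in target axes [-109.7  186.3   82.5]
[-1.23  0.5   1.26  1.98 -0.55  1.07 -1.25]
```

View pics/s10.png

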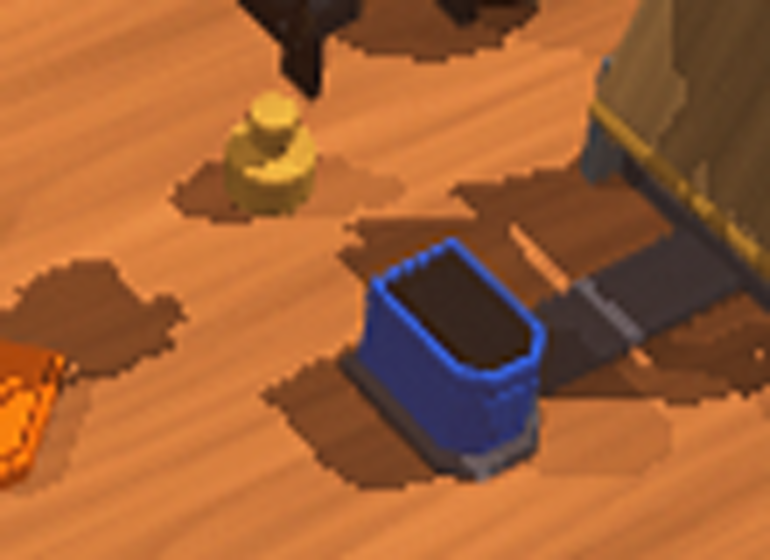

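View pics/t10.png

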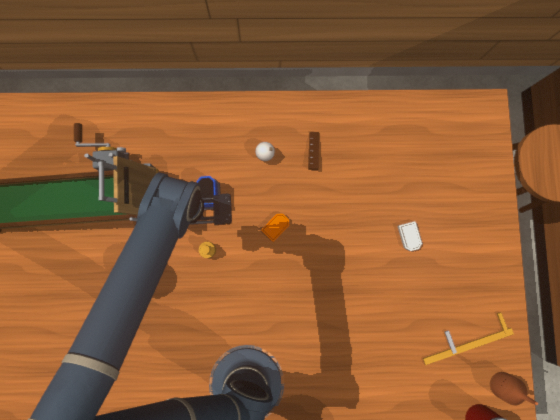

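View pics/w10.png

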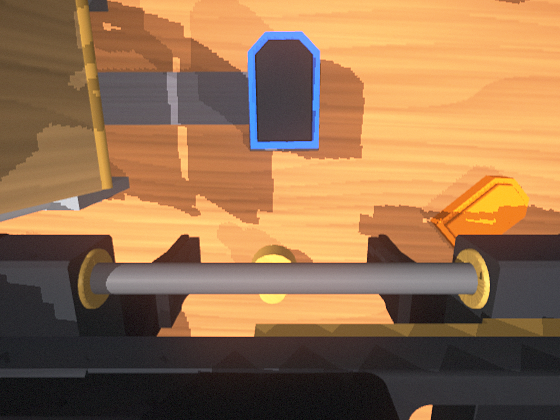

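```bash
python3 -m jog '[[[0,0,0],[-34,0,-10],1],[[0,0,0],[-34,0,-10],1],[[0,0,0],[-34,0,-10],1],[[0,0,0],[-34,0,-10],1],[[0,0,0],[-34,0,-10],1],[[-6.93,0,0],[0,0,0],1],[[-6.93,0,0],[0,0,0],1],[[-6.93,0,0],[0,0,0],1],[[-6.93,0,0],[0,0,0],1],[[-6.93,0,0],[0,0,0],1],[[-6.93,0,0],[0,0,0],1],[[-6.93,0,0],[0,0,0],1],[[-6.93,0,0],[0,0,0],1],[[-6.93,0,0],[0,0,0],1],[[-6.93,0,0],[0,0,0],1],[[-6.93,0,0],[0,0,0],1],[[-6.93,0,0],[0,0,0],1],[[-6.93,0,0],[0,0,0],1],[[-6.93,0,0],[0,0,0],1],[[-6.93,0,0],[0,0,0],1]]'
python3 -m jog '[[[-6.93,0,0],[0,0,0],1],[[-6.93,0,0],[0,0,0],1],[[-6.93,0,0],[0,0,0],1],[[-6.93,0,0],[0,0,0],1],[[-6.93,0,0],[0,0,0],1],[[-6.93,0,0],[0,0,0],1],[[-6.93,0,0],[0,0,0],1],[[-6.93,0,0],[0,0,0],1],[[-6.93,0,0],[0,0,0],1],[[-6.93,0,0],[0,0,0],1],[[-6.93,0,0],[0,0,0],1],[[0,0,0],[0,0,0],1],[[0,0,0],[0,0,0],1],[[0,0,0],[0,0,0],1]]'
python3 - <<'E'
from h import *
print(np.round(observe()['joint_pos'],2))
for cam in ('top','scene','wrist'):
  im=get_image(cam); cv2.imwrite(f'pics/{cam}11.png',im)
  for t in ('leaf_grip','hinge_axis'): print(cam,t,[(round(d['score'],2),[round(float(v),4) for v in d['centre']]) for d in pinpoint(cam,t)])
goto(.587,.348,.37,np.radians(2.5))
E
```

```text
time: 41.22
tool_pos: [0.5573, 0.1157, 0.3603]
eef_rot: [0.993, 1.333, -0.993]
wrist_force: [0.7, 0.2, -0.7]
finger_gap: 0.0867
time: 42.38
tool_pos: [0.5574, 0.1157, 0.3603]
eef_rot: [-0.032, 1.571, 0.032]
wrist_force: [0.9, -0.4, -0.8]
finger_gap: 0.0869
[-0.76  0.22  0.6   1.62 -0.13  1.34  1.46]
top leaf_grip [(0.91, [0.5861, 0.3478, 0.2949])]
top hinge_axis [(0.27, [0.5939, 0.1143, 0.0182])]
scene leaf_grip [(0.79, [0.5873, 0.3463, 0.2954]), (0.59, [0.5945, 0.1177, 0.0034])]
scene hinge_axis [(0.57, [0.59, 0.267, 0.0778])]
wrist leaf_grip []
wrist hinge_axis [(0.8, [0.5881, 0.2678, 0.0784]), (0.53, [0.6435, 0.1198, 0.0675])]
t 42.83 tcp [0.5574 0.1159 0.3604] toolz yaw 2.52 gap 87.1 F [-0.  -1.1 -0.4]
  shift(now axes) [ -9.6 230.6  39.8] turn [ 0.02  0.   -0.  ]  shift in target axes [ -9.6 230.6  39.7]
```

View pics/wrist11.png

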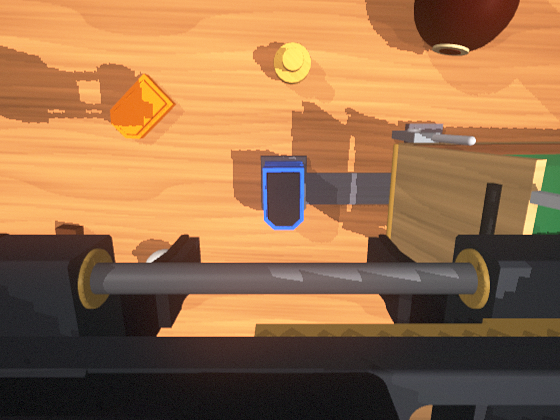

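View pics/top11.png

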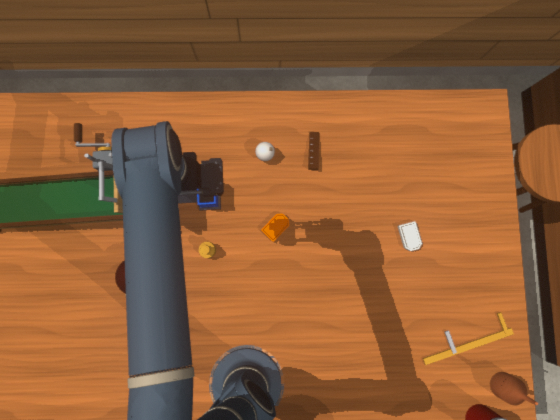

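```bash
python3 -m jog '[[[0,0,0],[-1.4,32.9,5.7],1],[[0,0,0],[-1.4,32.9,5.7],1],[[0,0,0],[-1.4,32.9,5.7],1],[[0,0,0],[-1.4,32.9,5.7],1],[[0,0,0],[-1.4,32.9,5.7],1],[[0,0,0],[-1.4,32.9,5.7],1],[[0,0,0],[-1.4,32.9,5.7],1],[[0,0,0],[0,0,0],1],[[0,0,0],[0,0,0],1],[[0,0,0],[0,0,0],1],[[0,0,0],[0,0,0],1]]'
python3 - <<'E'
from h import *
print(np.round(observe()['joint_pos'],2))
for cam in ('scene','wrist'):
  im=get_image(cam); cv2.imwrite(f'pics/{cam}12.png',im)
  for t in ('leaf_grip',): print(cam,t,[(round(d['score'],2),[round(float(v),4) for v in d['centre']]) for d in pinpoint(cam,t)])
goto(.587,.3475,.276,np.radians(2.5))
E
```

```text
time: 43.75
tool_pos: [0.5876, 0.3457, 0.3705]
eef_rot: [-0.033, 1.57, 0.032]
wrist_force: [0.4, 0.3, 0.4]
finger_gap: 0.087
[-0.93  0.43  0.52  1.32 -0.21  1.44  1.19]
scene leaf_grip [(0.77, [0.5853, 0.3488, 0.2941])]
wrist leaf_grip [(0.66, [0.5872, 0.3429, 0.2938])]
t 43.95 tcp [0.5874 0.3464 0.3707] toolz yaw 2.43 gap 87.5 F [ 0.1  0.8 -0.2]
  shift(now axes) [94.7  1.  -0.4] turn [-0.07  0.03 -0.03]  shift in target axes [94.7  1.1 -0.3]
```

View pics/wrist12.png

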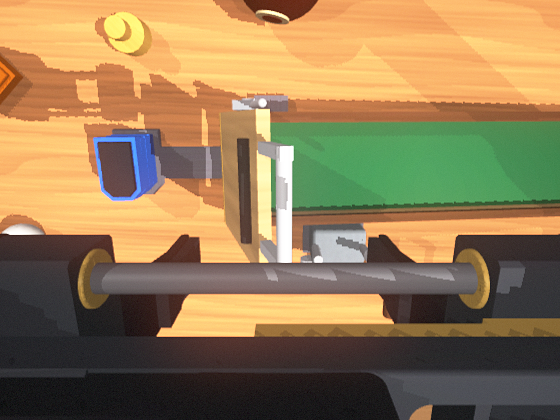

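View pics/scene12.png

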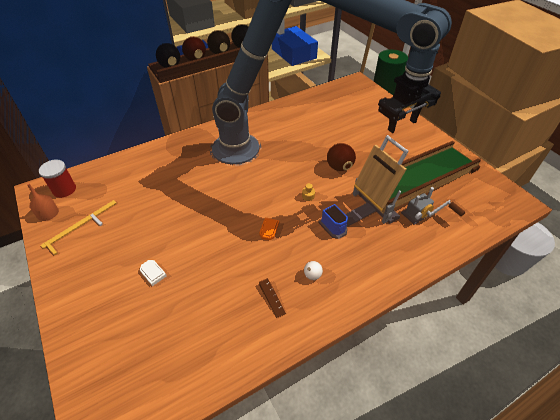

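```bash
python3 -m jog '[[[0,0,0],[0,1,0],0.45],[[0,0,0],[0,0,0],0.45],[[0,0,0],[15,0,0],0.45],[[0,0,0],[15,0,0],0.45],[[0,0,0],[15,0,0],0.45],[[0,0,0],[15,0,0],0.45],[[0,0,0],[15,0,0],0.45],[[0,0,0],[12,0,0],0.45],[[0,0,0],[8,0,0],0.45],[[0,0,0],[0,0,0],0.45],[[0,0,0],[0,0,0],0.45]]' 30
python3 - <<'E'
from h import *
im=get_image('scene'); cv2.imwrite('pics/s13.png',cv2.resize(im[70:220,330:480],None,fx=4,fy=4,interpolation=cv2.INTER_CUBIC))
goto(.587,.3475,.276,np.radians(2.5))
E
```

```text
time: 44.87
tool_pos: [0.5871, 0.3488, 0.2752]
eef_rot: [-0.035, 1.571, 0.035]
wrist_force: [1.0, 0.5, 0.3]
finger_gap: 0.0394
t 44.92 tcp [0.5875 0.3489 0.2759] toolz yaw 2.53 gap 39.8 F [-0.5 -0.5  0. ]
  shift(now axes) [-0.1 -1.3 -0.5] turn [ 0.03  0.06 -0.04]  shift in target axes [-0.1 -1.3 -0.5]
```

View pics/s13.png

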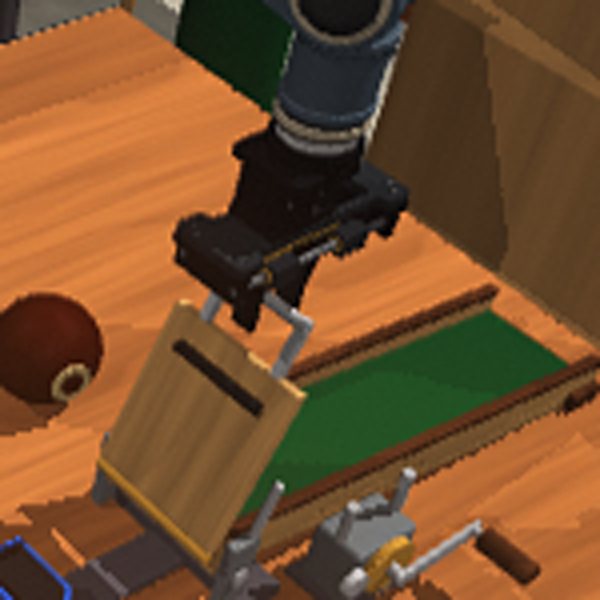

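Fingers straddle the bar; close on it.

```bash
python3 -m jog '[[[0,0,0],[0,-0.6,0],0],[[0,0,0],[0,0,0],0],[[0,0,0],[0,0,0],0],[[0,0,0],[0,0,0],0],[[0,0,0],[0,0,0],0],[[0,0,0],[0,0,0],0],[[0,0,0],[0,0,0],0],[[0,0,0],[0,0,0],0],[[0,0,0],[0,0,0],0]]' 30
python3 - <<'E'
from h import *
goto(.587,.3475,.276,np.radians(2.5))
# arc plan
H=np.array([.2685,.079]); r=.23
s=observe(); z0=s['tool_pos'][2]+.019
th0=.349-np.arcsin(0) 
c=(z0-H[1])/r; print('bar z from tcp',z0,'->angle from cos',np.arccos(c), 'q',.349-np.arccos(c))
print(s['wrist_force'])
E
```

```text
time: 45.67
tool_pos: [0.5873, 0.3461, 0.2754]
eef_rot: [-0.035, 1.571, 0.032]
wrist_force: [-1.5, -4.6, 2.4]
finger_gap: 0.0106
t 45.67 tcp [0.5873 0.3461 0.2754] toolz yaw 2.44 gap 10.6 F [-1.5 -4.6  2.4]
  shift(now axes) [-0.6  1.4 -0.2] turn [-0.06 -0.03  0.13]  shift in target axes [-0.6  1.4 -0.2]
bar z from tcp 0.2944332939116262 ->angle from cos 0.35780875518724914 q -0.008808755187249162
[-1.54657794 -4.64435156  2.37972079]
```

Run:
```python
import numpy as np
r=230; q=np.arange(0,1.7601,.04); a=.349-q; Y=r*np.sin(a); X=-r*np.cos(a)
cy=np.round(Y-Y[0],1); cx=np.round(X-X[0],1)
L=[f"[[0,0,0],[{x:.1f},{y:.1f},0],0]" for x,y in zip(np.diff(cx),np.diff(cy))]
for i in range(0,len(L),15): print(round(q[min(i+15,len(L))],2),','.join(L[i:i+15]))
```

```text
0.6 [[0,0,0],[-3.0,-8.7,0],0],[[0,0,0],[-2.6,-8.8,0],0],[[0,0,0],[-2.3,-8.9,0],0],[[0,0,0],[-1.9,-9.0,0],0],[[0,0,0],[-1.5,-9.1,0],0],[[0,0,0],[-1.2,-9.1,0],0],[[0,0,0],[-0.8,-9.2,0],0],[[0,0,0],[-0.5,-9.2,0],0],[[0,0,0],[-0.1,-9.2,0],0],[[0,0,0],[0.3,-9.2,0],0],[[0,0,0],[0.7,-9.2,0],0],[[0,0,0],[1.0,-9.1,0],0],[[0,0,0],[1.4,-9.1,0],0],[[0,0,0],[1.7,-9.0,0],0],[[0,0,0],[2.1,-9.0,0],0]
1.2 [[0,0,0],[2.5,-8.8,0],0],[[0,0,0],[2.8,-8.8,0],0],[[0,0,0],[3.2,-8.6,0],0],[[0,0,0],[3.5,-8.5,0],0],[[0,0,0],[3.8,-8.4,0],0],[[0,0,0],[4.2,-8.2,0],0],[[0,0,0],[4.5,-8.0,0],0],[[0,0,0],[4.8,-7.9,0],0],[[0,0,0],[5.1,-7.6,0],0],[[0,0,0],[5.5,-7.4,0],0],[[0,0,0],[5.7,-7.2,0],0],[[0,0,0],[6.0,-7.0,0],0],[[0,0,0],[6.3,-6.7,0],0],[[0,0,0],[6.5,-6.5,0],0],[[0,0,0],[6.8,-6.2,0],0]
1.76 [[0,0,0],[7.0,-5.9,0],0],[[0,0,0],[7.3,-5.7,0],0],[[0,0,0],[7.5,-5.3,0],0],[[0,0,0],[7.7,-5.0,0],0],[[0,0,0],[7.9,-4.8,0],0],[[0,0,0],[8.1,-4.4,0],0],[[0,0,0],[8.2,-4.1,0],0],[[0,0,0],[8.4,-3.7,0],0],[[0,0,0],[8.6,-3.4,0],0],[[0,0,0],[8.6,-3.1,0],0],[[0,0,0],[8.8,-2.7,0],0],[[0,0,0],[8.9,-2.4,0],0],[[0,0,0],[9.0,-2.0,0],0],[[0,0,0],[9.0,-1.6,0],0]
```

```bash
python3 -m jog '[[[0,0,0],[-3,-8.7,0],0],[[0,0,0],[-2.6,-8.8,0],0],[[0,0,0],[-2.3,-8.9,0],0],[[0,0,0],[-1.9,-9,0],0],[[0,0,0],[-1.5,-9.1,0],0],[[0,0,0],[-1.2,-9.1,0],0],[[0,0,0],[0,0,0],0],[[0,0,0],[0,0,0],0]]'
python3 - <<'E'
from h import *
im=get_image('scene'); cv2.imwrite('pics/s14.png',cv2.resize(im[70:220,300:450],None,fx=4,fy=4,interpolation=cv2.INTER_CUBIC))
goto(.587,.2935,.290,np.radians(2.5))
E
```

```text
time: 46.33
tool_pos: [0.5896, 0.2937, 0.2889]
eef_rot: [-0.033, 1.57, 0.035]
wrist_force: [-1.5, 1.5, 5.1]
finger_gap: 0.0108
t 46.38 tcp [0.5896 0.2945 0.2888] toolz yaw 2.52 gap 11.2 F [-0.1  0.7  4.9]
  shift(now axes) [-1.2 -0.9 -2.6] turn [ 0.02  0.05 -0.06]  shift in target axes [-1.2 -0.9 -2.6]
```

View pics/s14.png

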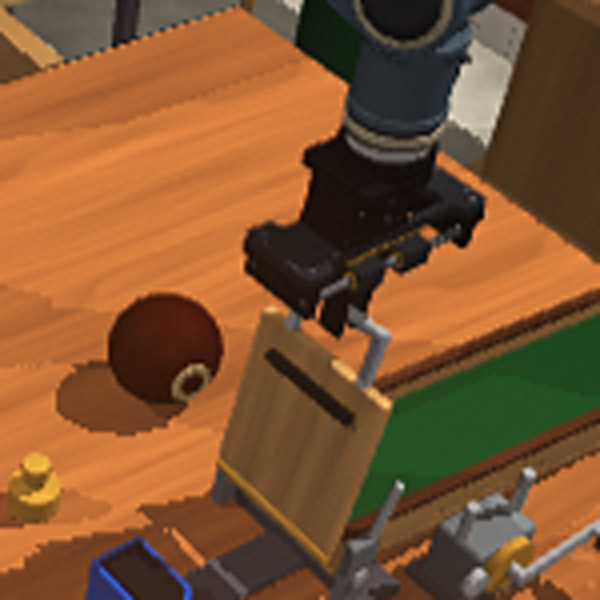

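```bash
python3 -m jog '[[[0,0,0],[-0.8,-9.2,0],0],[[0,0,0],[-0.5,-9.2,0],0],[[0,0,0],[-0.1,-9.2,0],0],[[0,0,0],[0.3,-9.2,0],0],[[0,0,0],[0.7,-9.2,0],0],[[0,0,0],[1,-9.1,0],0],[[0,0,0],[1.4,-9.1,0],0],[[0,0,0],[1.7,-9,0],0],[[0,0,0],[2.1,-9,0],0],[[0,0,0],[2.5,-8.8,0],0],[[0,0,0],[2.8,-8.8,0],0],[[0,0,0],[3.2,-8.6,0],0],[[0,0,0],[0,0,0],0]]'
python3 - <<'E'
from h import *
im=get_image('scene'); cv2.imwrite('pics/s15.png',cv2.resize(im[80:230,290:440],None,fx=4,fy=4,interpolation=cv2.INTER_CUBIC))
goto(.593,.2675-.23*np.sin(.371),.079-.019+.23*np.cos(.371),np.radians(2.5))
E
```

```text
time: 47.47
tool_pos: [0.5943, 0.1834, 0.2719]
eef_rot: [-0.034, 1.571, 0.031]
wrist_force: [2.4, -0.2, -2.3]
finger_gap: 0.0103
t 47.52 tcp [0.5942 0.1844 0.2723] toolz yaw 2.41 gap 10.7 F [ 3.  -0.5 -0.8]
  shift(now axes) [-2.1 -0.3 -1.2] turn [-0.09 -0.05  0.09]  shift in target axes [-2.1 -0.3 -1.2]
```

View pics/s15.png

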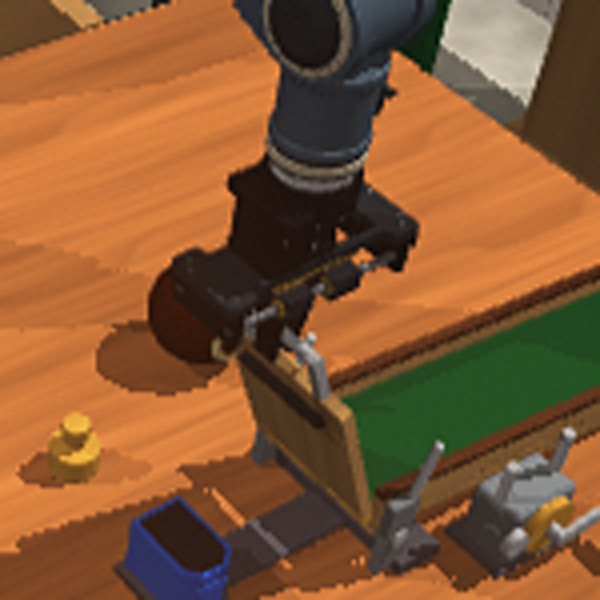

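```bash
python3 -m jog '[[[0,0,0],[3.3,-8.5,0],0],[[0,0,0],[3.6,-8.4,0],0],[[0,0,0],[4,-8.2,0],0],[[0,0,0],[4.3,-8,0],0],[[0,0,0],[4.7,-7.9,0],0],[[0,0,0],[5.1,-7.6,0],0],[[0,0,0],[5.5,-7.4,0],0],[[0,0,0],[5.7,-7.2,0],0],[[0,0,0],[6,-7,0],0],[[0,0,0],[6.3,-6.7,0],0],[[0,0,0],[6.5,-6.5,0],0],[[0,0,0],[6.8,-6.2,0],0],[[0,0,0],[0,0,0],0]]'
python3 - <<'E'
from h import *
im=get_image('scene'); cv2.imwrite('pics/s16.png',cv2.resize(im[80:230,280:430],None,fx=4,fy=4,interpolation=cv2.INTER_CUBIC))
goto(.596,.2675-.23*np.sin(.851),.079-.019+.23*np.cos(.851),np.radians(2.5))
E
```

```text
time: 48.6
tool_pos: [0.5977, 0.0965, 0.2097]
eef_rot: [-0.033, 1.572, 0.035]
wrist_force: [3.4, 4.8, -6.1]
finger_gap: 0.0106
t 48.65 tcp [0.5977 0.0969 0.2102] toolz yaw 2.52 gap 11.0 F [ 3.3  4.5 -5.3]
  shift(now axes) [-1.5 -2.2 -1.8] turn [ 0.02 -0.08 -0.05]  shift in target axes [-1.5 -2.2 -1.8]
```

View pics/s16.png

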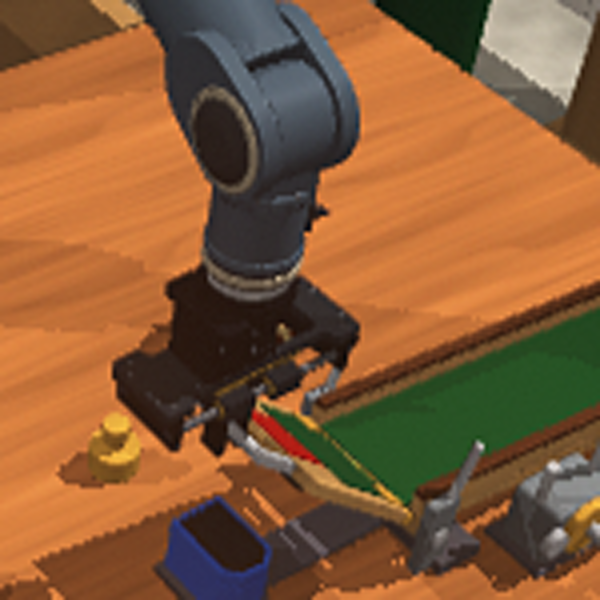

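```bash
python3 -m jog '[[[0,0,0],[6.8,-6.1,0],0],[[0,0,0],[7.1,-5.9,0],0],[[0,0,0],[7.3,-5.5,0],0],[[0,0,0],[7.5,-5.2,0],0],[[0,0,0],[7.8,-5,0],0],[[0,0,0],[8,-4.6,0],0],[[0,0,0],[8.1,-4.2,0],0],[[0,0,0],[8.4,-3.7,0],0],[[0,0,0],[8.6,-3.4,0],0],[[0,0,0],[8.6,-3.1,0],0],[[0,0,0],[8.6,-2.7,0],0],[[0,0,0],[6,-1.6,0],0],[[0,0,0],[0,0,0],0]]'
python3 - <<'E'
from h import *
im=get_image('scene'); cv2.imwrite('pics/s17.png',cv2.resize(im[100:250,270:420],None,fx=4,fy=4,interpolation=cv2.INTER_CUBIC))
goto(.6,.2675-.23*np.sin(1.461),.079-.019+.23*np.cos(1.461),np.radians(2.5))
E
```

```text
time: 49.73
tool_pos: [0.5999, 0.0467, 0.1173]
eef_rot: [-0.034, 1.572, 0.037]
wrist_force: [1.5, 4.7, -2.7]
finger_gap: 0.01
t 49.78 tcp [0.5999 0.0468 0.1177] toolz yaw 2.58 gap 10.1 F [ 1.6  4.7 -3.9]
  shift(now axes) [32.5 -8.  -0.2] turn [ 0.08 -0.09 -0.1 ]  shift in target axes [32.5 -7.9 -0.2]
```

View pics/s17.png

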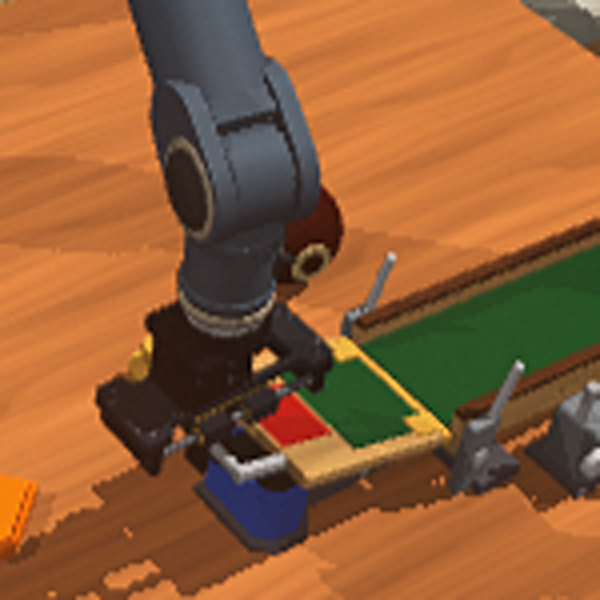

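```bash
python3 -m jog '[[[0,0,0],[5,-0.9,0],0],[[0,0,0],[5,-0.8,0],0],[[0,0,0],[5,-0.7,0],0],[[0,0,0],[5,-0.6,0],0],[[0,0,0],[4,-0.5,0],0],[[0,0,0],[3,-0.4,0],0],[[0,0,0],[0,0,0],0]]'
python3 - <<'E'
from h import *
goto(.6,.2675-.23*np.sin(1.461),.079-.019+.23*np.cos(1.461),np.radians(2.5))
E
```

```text
time: 50.37
tool_pos: [0.6003, 0.0409, 0.091]
eef_rot: [-0.035, 1.572, 0.033]
wrist_force: [0.1, 1.0, -2.1]
finger_gap: 0.0099
t 50.37 tcp [0.6003 0.0409 0.091 ] toolz yaw 2.49 gap 9.9 F [ 0.1  1.  -2.1]
  shift(now axes) [ 5.8 -2.  -0.3] turn [-0.01 -0.06  0.06]  shift in target axes [ 5.8 -2.  -0.3]
```

```bash
python3 -m jog '[[[0,0,0],[2,-0.3,0],0],[[0,0,0],[2,-0.3,0],0],[[0,0,0],[0,0,0],0],[[0,0,0],[0,0,0],0]]'; python3 -m jog '[[[0,0,0],[1.5,0,0],0],[[0,0,0],[1,0,0],0],[[0,0,0],[0,0,0],0],[[0,0,0],[0,0,0],0]]'
python3 - <<'E'
from h import *
im=get_image('scene'); cv2.imwrite('pics/s18.png',cv2.resize(im[100:250,270:420],None,fx=4,fy=4,interpolation=cv2.INTER_CUBIC))
E
```

```text
time: 50.7
tool_pos: [0.6003, 0.0403, 0.0876]
eef_rot: [-0.035, 1.571, 0.033]
wrist_force: [-1.3, -1.1, -2.1]
finger_gap: 0.0098
time: 51.03
tool_pos: [0.6003, 0.04, 0.0851]
eef_rot: [-0.035, 1.571, 0.033]
wrist_force: [-1.4, -3.4, -1.8]
finger_gap: 0.0098
```

View pics/s18.png

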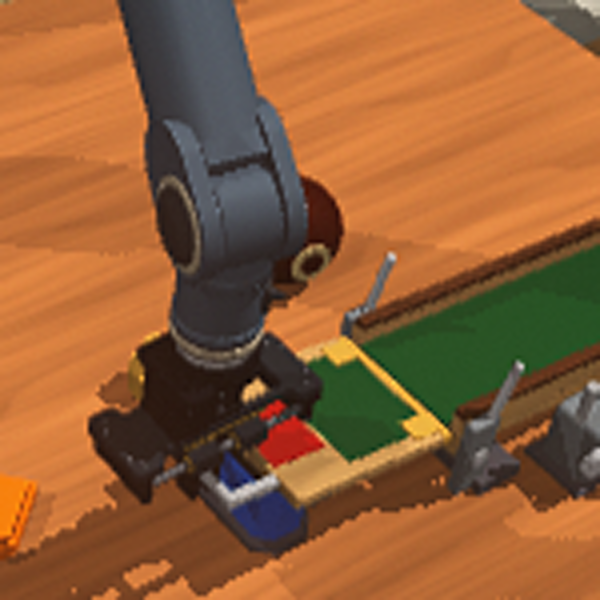

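```bash
python3 -m jog '[[[0,0,0],[1,-0.3,0],0],[[0,0,0],[1,-0.3,0],0],[[0,0,0],[0,0,0],0]]'; python3 -m jog '[[[0,0,0],[1,-0.2,0],0],[[0,0,0],[0.5,-0.2,0],0],[[0,0,0],[0,0,0],0]]';python3 -m jog '[[[0,0,0],[1,0,0],0],[[0,0,0],[0.5,0,0],0],[[0,0,0],[0,0,0],0]]'
```

```text
time: 51.33
tool_pos: [0.6003, 0.0397, 0.083]
eef_rot: [-0.035, 1.571, 0.033]
wrist_force: [-1.7, -5.2, -1.8]
finger_gap: 0.0099
time: 51.58
tool_pos: [0.6004, 0.0395, 0.0815]
eef_rot: [-0.035, 1.571, 0.034]
wrist_force: [-1.5, -3.7, -1.7]
finger_gap: 0.0099
time: 51.83
tool_pos: [0.6004, 0.0394, 0.08]
eef_rot: [-0.035, 1.571, 0.033]
wrist_force: [-2.4, -5.6, -2.5]
finger_gap: 0.0097
```

Run:
```python
from h import *
for cam in ('scene','top','wrist'):
  im=get_image(cam); cv2.imwrite(f'pics/{cam}19.png',im)
  for t in ('leaf_grip','rest_bar','felt','hinge_axis'): print(cam,t,[(round(d['score'],2),[round(float(v),4) for v in d['centre']]) for d in pinpoint(cam,t)])
print(observe()['time'])
```

```text
scene leaf_grip [(0.8, [0.5994, 0.0426, 0.1038]), (0.37, [0.6012, 0.119, 0.0446])]
scene rest_bar [(0.57, [0.5912, 0.1162, 0.0913])]
scene felt [(0.56, [0.5952, 0.1282, 0.1002]), (0.52, [0.6387, 0.1181, 0.0122])]
scene hinge_axis [(0.59, [0.4147, 0.122, 0.0316]), (0.53, [0.5943, 0.12, 0.003])]
top leaf_grip [(0.58, [0.5995, 0.0384, 0.1048])]
top rest_bar []
top felt [(0.93, [0.5967, 0.1226, 0.1031])]
top hinge_axis [(0.72, [0.5886, 0.2722, 0.0782]), (0.6, [0.5992, 0.0405, 0.1044])]
wrist leaf_grip []
wrist rest_bar [(0.96, [0.5966, 0.1101, 0.0902])]
wrist felt [(0.57, [0.5968, 0.1252, 0.1042]), (0.34, [0.5954, 0.1115, 0.0862])]
wrist hinge_axis []
52.5833
```

View pics/wrist19.png

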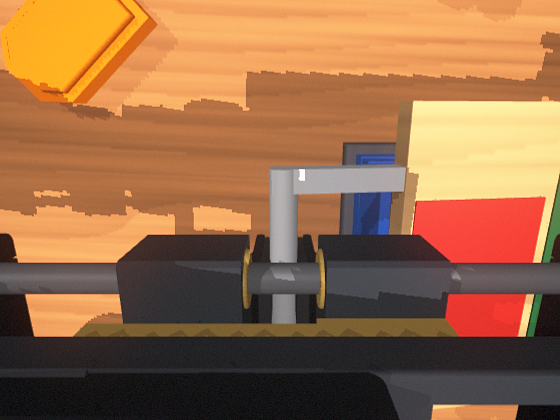

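```bash
python3 -m jog '[[[0,0,0],[1,0,0],0],[[0,0,0],[1,0,0],0],[[0,0,0],[0,0,0],0],[[0,0,0],[0,0,0],0]]';python3 -m jog '[[[0,0,0],[1,0,0],0],[[0,0,0],[1,0,0],0],[[0,0,0],[0,0,0],0],[[0,0,0],[0,0,0],0]]'
```

```text
time: 52.92
tool_pos: [0.6004, 0.0391, 0.078]
eef_rot: [-0.035, 1.571, 0.033]
wrist_force: [-2.0, -4.9, -0.6]
finger_gap: 0.0099
time: 53.25
tool_pos: [0.6004, 0.039, 0.0765]
eef_rot: [-0.035, 1.571, 0.033]
wrist_force: [-3.3, -4.8, 2.5]
finger_gap: 0.0099
```

```bash
python3 -m jog '[[[0,0,0],[1,0,0],0],[[0,0,0],[0.5,0.4,0],0],[[0,0,0],[0,0,0],0],[[0,0,0],[0,0,0],0]]'
python3 -m jog '[[[0,0,0],[0,0,0],0.35],[[0,0,0],[0,0,0],0.35],[[0,0,0],[0,0,0],0.35],[[0,0,0],[0,0,0],0.35],[[0,0,0],[0,0,0],0.35],[[0,0,0],[0,0,0],0.35]]'
python3 - <<'E'
from h import *
im=get_image('wrist'); cv2.imwrite('pics/w20.png',im)
im=get_image('scene'); cv2.imwrite('pics/s20.png',cv2.resize(im[150:250,290:420],None,fx=6,fy=6,interpolation=cv2.INTER_CUBIC))
E
```

```text
time: 53.58
tool_pos: [0.6005, 0.039, 0.0763]
eef_rot: [-0.035, 1.571, 0.033]
wrist_force: [-6.1, -5.6, 10.1]
finger_gap: 0.0099
time: 54.08
tool_pos: [0.6008, 0.0414, 0.0746]
eef_rot: [-0.035, 1.57, 0.036]
wrist_force: [0.2, 0.2, -0.8]
finger_gap: 0.0298
```

View pics/w20.png

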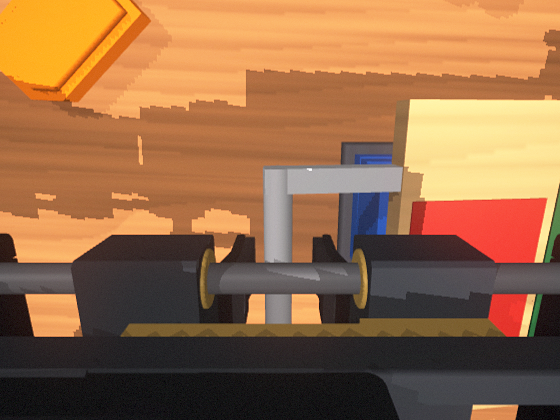

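View pics/s20.png

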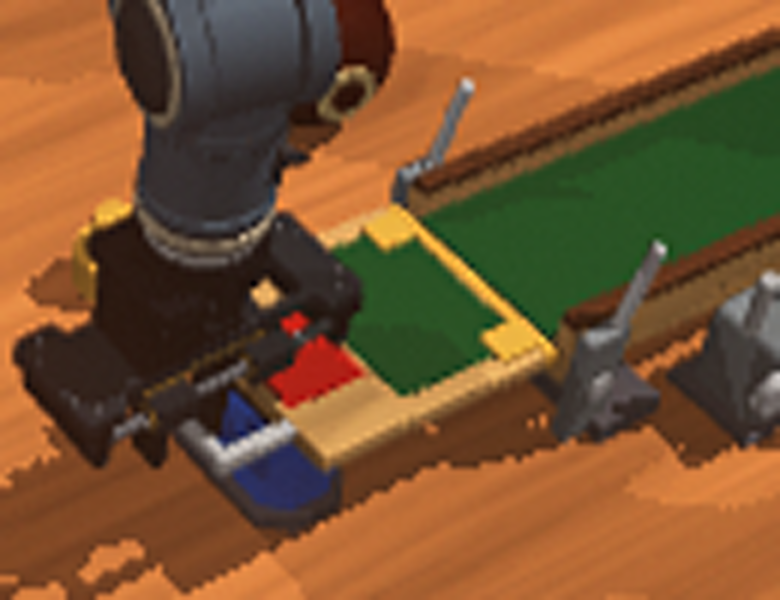

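```bash
python3 -m jog '[[[0,0,0],[-5,0.0,0],0.35],[[0,0,0],[-10,0,0],0.35],[[0,0,0],[-20,0,0],0.35],[[0,0,0],[-30,0,0],0.35],[[0,0,0],[-30,0,0],0.5],[[0,0,0],[-30,0,0],0.6],[[0,0,0],[-10,0,0],0.7],[[0,0,0],[0,20,-25],0.7],[[0,0,0],[0,20,-25],0.7],[[0,0,0],[0,20,-25],0.7],[[0,0,0],[0,20,-25],0.7],[[0,0,0],[0,0,0],0.7],[[0,0,0],[0,0,0],0.7],[[0,0,0],[0,0,0],0.7]]'
python3 - <<'E'
from h import *
c=get_calibration('wrist')
for cam in ('wrist','scene','top'):
  im=get_image(cam); cv2.imwrite(f'pics/{cam}21.png',im)
  for t in ('weight_mid','weight','rest_bar','felt','leaf_grip'): print(cam,t,[(round(d['score'],2),[round(float(v),4) for v in d['centre']]) for d in pinpoint(cam,t)])
goto(.414,.122,.12,np.radians(2.5))
E
```

```text
time: 55.35
tool_pos: [0.4977, 0.1158, 0.2103]
eef_rot: [-0.034, 1.569, 0.035]
wrist_force: [-0.3, -0.7, -0.2]
finger_gap: 0.0607
wrist weight_mid [(0.83, [0.4125, 0.1248, 0.0342])]
wrist weight [(0.69, [0.4125, 0.117, -0.001])]
wrist rest_bar [(0.58, [0.5925, 0.1112, 0.0887])]
wrist felt [(0.62, [0.5949, 0.123, 0.1046])]
wrist leaf_grip []
scene weight_mid [(0.73, [0.4173, 0.123, 0.0354]), (0.16, [0.6403, 0.1191, 0.0096])]
scene weight [(0.23, [0.5965, 0.1176, 0.0639])]
scene rest_bar [(0.64, [0.5954, 0.1172, 0.0938]), (0.52, [0.597, 0.1129, 0.0665]), (0.32, [0.5904, 0.2705, 0.0795])]
scene felt [(0.59, [0.5987, 0.1287, 0.1008])]
scene leaf_grip [(0.74, [0.6007, 0.0435, 0.1042]), (0.64, [0.5941, 0.1114, 0.0079])]
top weight_mid [(0.72, [0.4122, 0.1204, 0.0318])]
top weight [(0.62, [0.7287, -0.0629, -0.001]), (0.48, [0.4132, 0.1202, 0.001])]
top rest_bar [(0.57, [0.5986, 0.1212, 0.0857]), (0.41, [0.3344, 0.3321, -0.0022])]
top felt [(0.62, [0.5984, 0.124, 0.0996]), (0.18, [0.5901, 0.2691, 0.0775])]
top leaf_grip [(0.98, [0.6017, 0.0416, 0.1023]), (0.44, [0.5992, 0.118, 0.0849]), (0.35, [0.3365, 0.3305, 0.0002])]
t 56.25 tcp [0.4972 0.1162 0.2098] toolz yaw 2.53 gap 60.7 F [-0.3 -0.2 -1. ]
  shift(now axes) [ 89.8   9.4 -82.9] turn [ 0.03  0.   -0.01]  shift in target axes [ 89.8   9.4 -82.9]
```

View pics/wrist21.png

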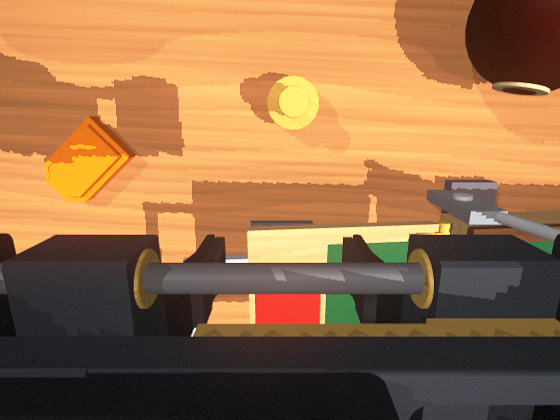

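View pics/scene21.png

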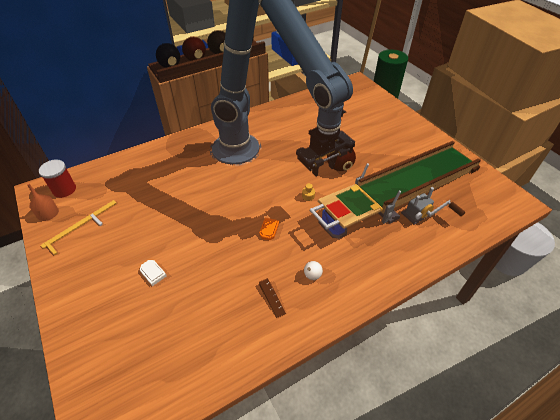

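Run:
```python
from h import *
c=get_calibration('wrist'); im=cv2.imread('pics/wrist21.png')
hs=cv2.cvtColor(im,cv2.COLOR_BGR2HSV)[70:140,250:340]
cv2.imwrite('pics/crop22.png',cv2.resize(im[60:145,240:350],None,fx=6,fy=6,interpolation=cv2.INTER_CUBIC))
print(unproj((293.5,100.5),c,.062), unproj((293,102.5),c,.030))
```

```text
[0.41317114 0.12138278 0.062     ] [0.41348024 0.1218824  0.03      ]
```

View pics/crop22.png

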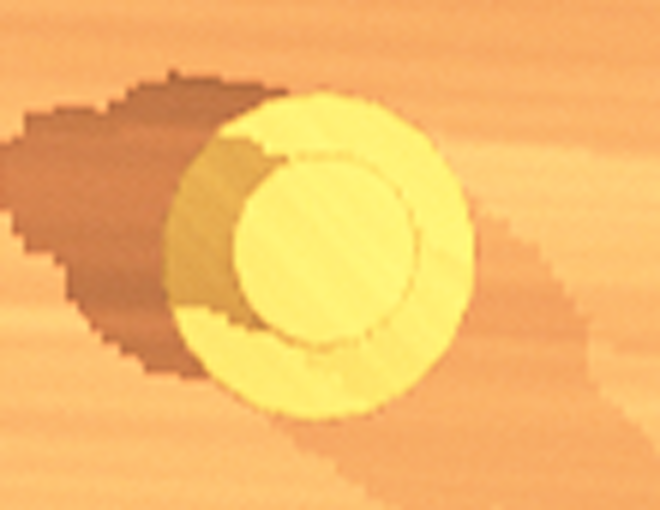

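```bash
python3 -m jog '[[[0,0,0],[10,2.5,-30],0.7],[[0,0,0],[20,2,-30],0.7],[[0,0,0],[30,2,-24],0.7],[[0,0,0],[30,2,0],0.7],[[0,0,0],[0,0,0],0.7],[[0,0,0],[0,0,0],0.7],[[0,0,0],[0,0,0],0.7],[[0,0,0],[0,0,0],0.7]]'
python3 - <<'E'
from h import *
goto(.4133,.1215,.038,np.radians(2.5)); print(np.round(observe()['joint_pos'],2))
E
```

```text
time: 56.92
tool_pos: [0.4151, 0.1214, 0.1214]
eef_rot: [-0.033, 1.567, 0.035]
wrist_force: [-0.3, 0.1, 0.6]
finger_gap: 0.0607
t 56.92 tcp [0.4151 0.1214 0.1214] toolz yaw 2.49 gap 60.7 F [-0.3  0.1  0.6]
  shift(now axes) [83.4  0.1 -2.1] turn [-0.01  0.21 -0.08]  shift in target axes [83.4  0.2 -1.8]
[-0.83  0.22  0.52  2.22 -0.16  0.74  1.41]
```

```bash
python3 -m jog '[[[0,0,0],[20,0,-1],0.7],[[0,0,0],[20,0,-0.5],0.7],[[0,0,0],[20,0,0],0.7],[[0,0,0],[15,0,0],0.7],[[0,0,0],[8.4,0,0],0.7],[[0,0,0],[0,0,0],0.7],[[0,0,0],[0,0,0],0.7]]'
python3 - <<'E'
from h import *
goto(.4133,.1215,.038,np.radians(2.5)); print(np.round(observe()['joint_pos'],2))
im=get_image('wrist'); cv2.imwrite('pics/w23.png',im)
E
```

```text
time: 57.5
tool_pos: [0.4125, 0.1211, 0.0371]
eef_rot: [-0.034, 1.569, 0.035]
wrist_force: [0.1, 0.5, -0.4]
finger_gap: 0.0606
t 57.5 tcp [0.4125 0.1211 0.0371] toolz yaw 2.51 gap 60.6 F [ 0.1  0.5 -0.4]
  shift(now axes) [-0.9  0.4  0.8] turn [ 0.01  0.07 -0.03]  shift in target axes [-0.9  0.4  0.8]
[-0.74  0.38  0.43  2.28 -0.31  0.53  1.55]
```

View pics/w23.png

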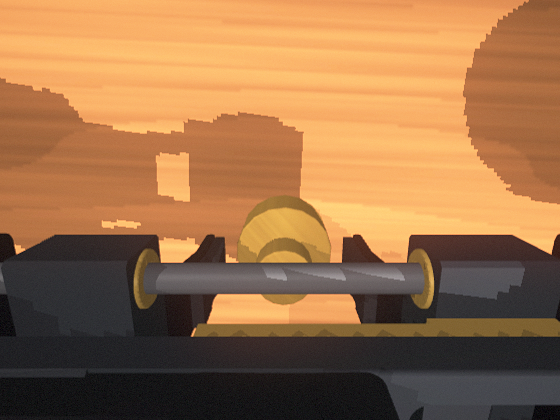

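Knob between the pads, centred. Grip firmly and lift.

```bash
python3 -m jog '[[[0,0,0],[0,0,0.5],0],[[0,0,0],[0,0,0],0],[[0,0,0],[0,0,0],0],[[0,0,0],[0,0,0],0],[[0,0,0],[0,0,0],0],[[0,0,0],[0,0,0],0],[[0,0,0],[0,0,0],0],[[0,0,0],[0,0,0],0],[[0,0,0],[0,0,0],0],[[0,0,0],[0,0,0],0]]' 45
python3 -m jog '[[[0,0,0],[-5,0,0],0],[[0,0,0],[-20,0,0],0],[[0,0,0],[-35,0,0],0],[[0,0,0],[-40,0,0],0],[[0,0,0],[-40,0,0],0],[[0,0,0],[-20,0,0],0],[[0,0,0],[0,0,0],0],[[0,0,0],[0,0,0],0],[[0,0,0],[0,0,0],0]]'
python3 - <<'E'
from h import *
goto(.5965,.1247,.20,np.radians(2.5)); print(np.round(observe()['joint_pos'],2))
im=get_image('wrist'); cv2.imwrite('pics/w24.png',im)
E
```

```text
time: 58.38
tool_pos: [0.4119, 0.1211, 0.0364]
eef_rot: [-0.035, 1.571, 0.035]
wrist_force: [-0.8, 1.1, 2.7]
finger_gap: 0.0265
time: 59.13
tool_pos: [0.4099, 0.1202, 0.1944]
eef_rot: [-0.036, 1.575, 0.033]
wrist_force: [-0.5, -0.1, -6.7]
finger_gap: 0.0264
t 59.13 tcp [0.4099 0.1202 0.1944] toolz yaw 2.53 gap 26.4 F [-0.5 -0.1 -6.7]
  shift(now axes) [ -6.4  -3.8 186.6] turn [ 0.03 -0.25  0.1 ]  shift in target axes [ -5.6  -3.6 186.6]
[-0.9   0.09  0.56  2.14 -0.06  0.93  1.31]
```

View pics/w24.png

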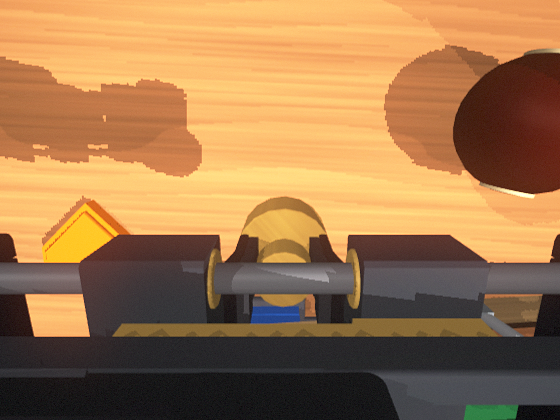

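```bash
python3 -m jog '[[[0,0,0],[0,0,30.9],0],[[0,0,0],[0,0,30.9],0],[[0,0,0],[0,0,30.9],0],[[0,0,0],[0,0,30.9],0],[[0,0,0],[0,0,30.9],0],[[0,0,0],[0,0,30.9],0],[[0,0,-3.15],[0,0,0],0],[[0,0,-3.15],[0,0,0],0],[[0,0,0],[0,0,0],0],[[0,0,0],[0,0,0],0],[[0,0,0],[0,0,0],0]]'
cat >> h.py <<'E'
def info(p):
    s=observe(); Rt=R.from_rotvec(s['eef_rot']); print('t',round(s['time'],2),'tcp',np.round(s['tool_pos'],4),'toolx',Rt.apply([1,0,0]).round(3),'F',np.round(s['wrist_force'],1),'shift',(Rt.inv().apply(np.array(p)-s['tool_pos'])*1000).round(1))
E
python3 - <<'E'
from h import *
for cam in ('top','scene'):
  im=get_image(cam); cv2.imwrite(f'pics/{cam}25.png',im)
  for t in ('weight_mid','felt'): print(cam,t,[(round(d['score'],2),[round(float(v),4) for v in d['centre']]) for d in pinpoint(cam,t)])
info([.5953,.1287,.165])
cv2.imwrite('pics/s25.png',cv2.resize(im[100:250,270:420],None,fx=4,fy=4,interpolation=cv2.INTER_CUBIC))
E
```

```text
time: 60.1
tool_pos: [0.5961, 0.1286, 0.1947]
eef_rot: [-0.121, 1.569, -0.052]
wrist_force: [0.3, -0.4, -6.0]
finger_gap: 0.0262
top weight_mid [(0.69, [0.7309, -0.0634, -0.0002])]
top felt [(0.73, [0.597, 0.1215, 0.1017])]
scene weight_mid [(0.58, [0.6021, 0.1317, 0.1938]), (0.41, [0.6404, 0.118, 0.0135])]
scene felt [(0.62, [0.5992, 0.1261, 0.1026])]
t 60.4 tcp [0.5971 0.1286 0.1966] toolx [ 0.005 -0.109 -0.994] F [-1.3  0.1 -5.7] shift [31.4  3.6 -1.8]
```

View pics/s25.png

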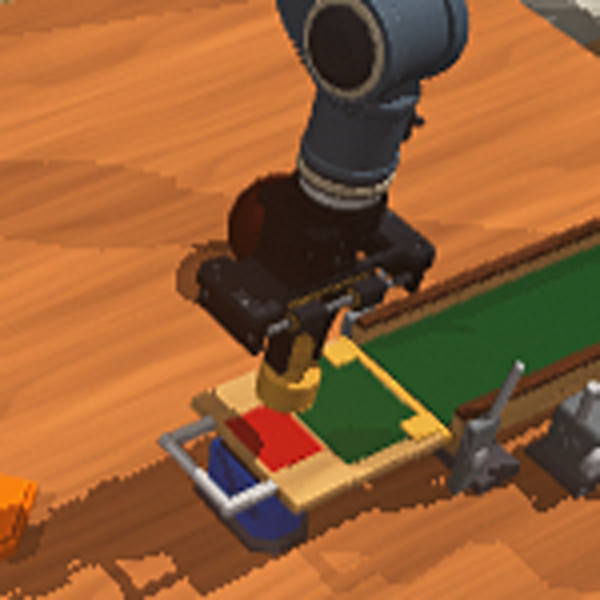

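```bash
python3 -m jog '[[[0,0,0],[12,1.3,-0.8],0],[[0,0,0],[12,1.3,-0.8],0],[[0,0,0],[7,1,0],0],[[0,0,0],[0,0,0],0],[[0,0,0],[0,0,0],0],[[0,0,0],[0,0,0],0]]'
python3 - <<'E'
from h import *
info([.5953,.1287,.1384])
im=get_image('scene')
cv2.imwrite('pics/s26.png',cv2.resize(im[160:240,310:400],None,fx=7,fy=7,interpolation=cv2.INTER_CUBIC))
E
```

```text
time: 60.9
tool_pos: [0.5959, 0.1292, 0.1652]
eef_rot: [-0.121, 1.566, -0.052]
wrist_force: [0.2, 0.4, -4.5]
finger_gap: 0.0265
t 60.9 tcp [0.5959 0.1292 0.1652] toolx [ 0.005 -0.11  -0.994] F [ 0.2  0.4 -4.5] shift [26.7  2.5 -0.6]
```

View pics/s26.png

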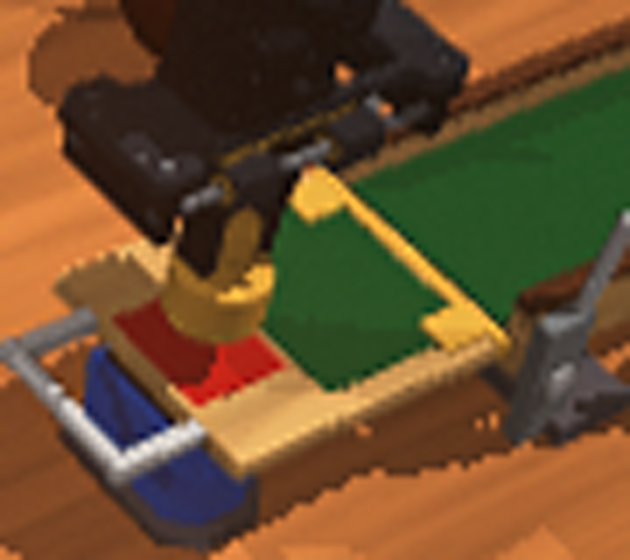

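Good alignment. Lower the rest slowly.

```bash
python3 -m jog '[[[0,0,0],[8,0.8,-0.3],0],[[0,0,0],[8,0.8,0],0],[[0,0,0],[5,0,0],0],[[0,0,0],[2,0,0],0],[[0,0,0],[0,0,0],0],[[0,0,0],[0,0,0],0]]'
python3 -m jog '[[[0,0,0],[1,0,0],0],[[0,0,0],[1,0,0],0],[[0,0,0],[0,0,0],0],[[0,0,0],[0,0,0],0]]'
python3 - <<'E'
from h import *
info([.5953,.1287,.1384])
E
```

```text
time: 61.45
tool_pos: [0.5953, 0.1282, 0.142]
eef_rot: [-0.121, 1.566, -0.052]
wrist_force: [-0.6, 0.6, -5.4]
finger_gap: 0.0267
time: 61.78
tool_pos: [0.5953, 0.1281, 0.1402]
eef_rot: [-0.121, 1.566, -0.052]
wrist_force: [0.1, 1.3, -5.2]
finger_gap: 0.0262
t 61.78 tcp [0.5953 0.1281 0.1402] toolx [ 0.005 -0.109 -0.994] F [ 0.1  1.3 -5.2] shift [1.7 0.8 0. ]
```

```bash
python3 -m jog '[[[0,0,0],[1,0,0],0],[[0,0,0],[0.7,0,0],0],[[0,0,0],[0,0,0],0],[[0,0,0],[0,0,0],0]]'; python3 -m jog '[[[0,0,0],[0.7,0,0],0],[[0,0,0],[0.5,0,0],0],[[0,0,0],[0,0,0],0],[[0,0,0],[0,0,0],0]]'
```

```text
time: 62.12
tool_pos: [0.5952, 0.1279, 0.1384]
eef_rot: [-0.121, 1.567, -0.052]
wrist_force: [1.2, 0.2, -5.8]
finger_gap: 0.0266
time: 62.45
tool_pos: [0.5953, 0.1277, 0.1372]
eef_rot: [-0.121, 1.566, -0.052]
wrist_force: [-0.2, -0.4, -4.8]
finger_gap: 0.0261
```

```bash
python3 -m jog '[[[0,0,0],[0.7,0,0],0],[[0,0,0],[0.5,0,0],0],[[0,0,0],[0,0,0],0],[[0,0,0],[0,0,0],0]]'; python3 -m jog '[[[0,0,0],[0.7,0,0],0],[[0,0,0],[0.5,0,0],0],[[0,0,0],[0,0,0],0],[[0,0,0],[0,0,0],0]]'
python3 - <<'E'
from h import *
im=get_image('scene')
cv2.imwrite('pics/s27.png',cv2.resize(im[160:240,310:400],None,fx=7,fy=7,interpolation=cv2.INTER_CUBIC))
E
```

```text
time: 62.78
tool_pos: [0.5959, 0.1277, 0.1367]
eef_rot: [-0.12, 1.565, -0.051]
wrist_force: [0.8, 0.2, -0.9]
finger_gap: 0.0266
time: 63.12
tool_pos: [0.5961, 0.1275, 0.1365]
eef_rot: [-0.12, 1.565, -0.051]
wrist_force: [-2.5, 0.3, 7.7]
finger_gap: 0.0264
```

View pics/s27.png

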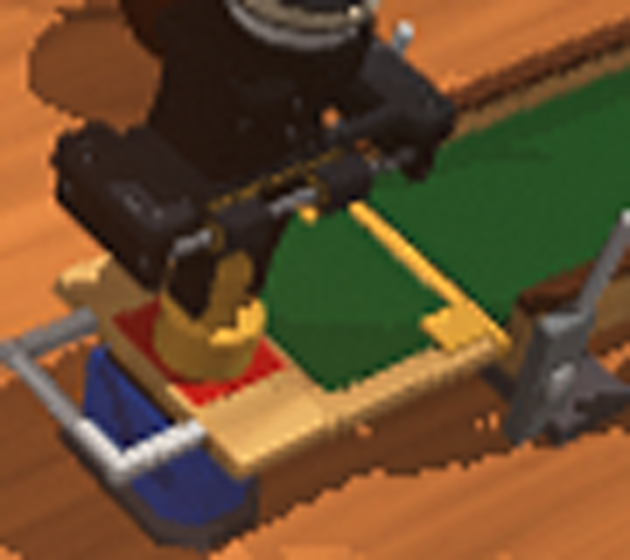

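```bash
python3 -m jog '[[[0,0,0],[-0.5,0,0],0],[[0,0,0],[0,0,0],0.6],[[0,0,0],[0,0,0],0.6],[[0,0,0],[0,0,0],0.6],[[0,0,0],[0,0,0],0.6],[[0,0,0],[0,0,0],0.6],[[0,0,0],[-5,0,0],0.6],[[0,0,0],[-15,0,0],0.6],[[0,0,0],[-30,0,0],0.6],[[0,0,0],[-35,0,0],0.6],[[0,0,0],[-35,0,0],0.6],[[0,0,0],[-20,0,30],0.6],[[0,0,0],[0,0,35],0.6],[[0,0,0],[0,0,35],0.6],[[0,0,0],[0,0,0],0.6],[[0,0,0],[0,0,0],0.6],[[0,0,0],[0,0,0],0.6]]'
python3 - <<'E'
from h import *
for cam in ('wrist','top','scene'):
  im=get_image(cam); cv2.imwrite(f'pics/{cam}28.png',im)
  for t in ('weight_mid','weight','felt','rest_bar','bowl','jack','wedge'): print(cam,t,[(round(d['score'],2),[round(float(v),4) for v in d['centre']]) for d in pinpoint(cam,t)][:2])
cv2.imwrite('pics/s28.png',cv2.resize(im[150:250,290:420],None,fx=6,fy=6,interpolation=cv2.INTER_CUBIC))
print(observe()['time'])
E
```

```text
time: 64.58
tool_pos: [0.694, 0.147, 0.2741]
eef_rot: [-0.121, 1.568, -0.052]
wrist_force: [0.5, 0.3, 0.9]
finger_gap: 0.0525
wrist weight_mid [(0.72, [0.5996, 0.1292, 0.133])]
wrist weight [(0.92, [0.5962, 0.1189, 0.0994])]
wrist felt []
wrist rest_bar []
wrist bowl []
wrist jack [(0.59, [0.7306, -0.0669, -0.0003])]
wrist wedge [(0.62, [0.7369, -0.2294, 0.002])]
top weight_mid [(0.69, [0.5985, 0.1241, 0.1353])]
top weight [(0.76, [0.5956, 0.1228, 0.0994]), (0.69, [0.5883, 0.2684, 0.0766])]
top felt [(0.95, [0.6005, 0.1239, 0.1019]), (0.61, [0.7307, -0.065, -0.0004])]
top rest_bar [(0.55, [0.5963, 0.1181, 0.0877])]
top bowl [(0.71, [0.3346, 0.3326, -0.0009])]
top jack [(0.53, [0.7288, -0.0656, -0.001]), (0.28, [0.5959, 0.1162, 0.0027])]
top wedge [(0.84, [0.738, -0.2251, 0.0003])]
scene weight_mid [(0.76, [0.5988, 0.1285, 0.1345])]
scene weight [(0.76, [0.598, 0.1274, 0.1043]), (0.55, [0.5964, 0.1155, 0.0654])]
scene felt [(0.64, [0.5986, 0.1291, 0.1003]), (0.19, [0.5921, 0.1177, 0.0908])]
scene rest_bar [(0.57, [0.594, 0.1181, 0.0901])]
scene bowl [(0.55, [0.3391, 0.3324, 0.0037]), (0.17, [0.5945, 0.1195, 0.0032])]
scene jack [(0.51, [0.7279, -0.0669, 0.0007])]
scene wedge [(0.7, [0.7392, -0.2289, -0.0048])]
65.7833
```

View pics/s28.png

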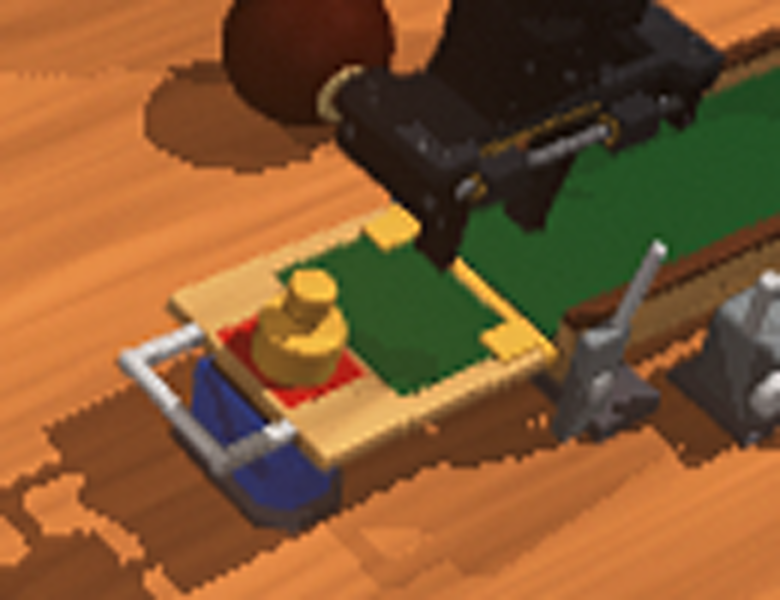

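View pics/wrist28.png

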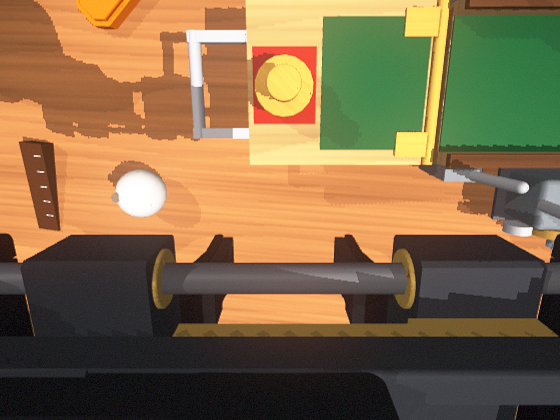

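View pics/scene28.png

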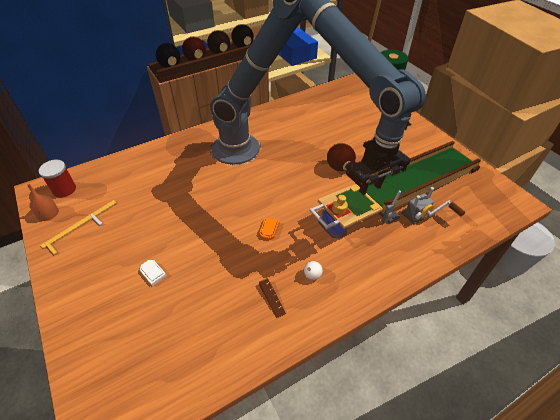

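```bash
python3 -c "
from bench import *
print(job_done()); print(observe()['time'])"
```

```text
the job is handed in; nothing more can be done
None
the job is handed in; nothing more can be done
```

I stacked all four blue plates on the foot plate with their chamfered ends matched, laid the leaf onto the stack, and stood the brass weight on the red felt. I handed the job in at about 66 s; the hand-in gives no verdict.

**Plates:** The fits from the wrist camera after each placing put the centres within about 3 mm of the foot's measured centre and the turn within about 1°. The second plate stopped about 1.5 mm high with 15 N of resistance. It looked gap-free once released, and the third and fourth plates then went down to the expected height.

**Leaf:** I held it the whole way and lowered it in small steps (about 0.5 rad/s at most). While it was being lowered, its grip slipped a few millimetres in the fingers. I released it once the force showed contact, and it did not visibly drop. Its grip then measured 102 to 104 mm high, where 104 mm is expected on four plates.

**Weight:** It stands upright, centred on the felt to about a pixel in the last wrist picture.

**Left alone:** The bowl, jack and wedge measured within a few millimetres to about 7 mm of where they started, which is mostly the networks' own scatter. I did not touch the orange and white look-alikes.

**Disagreement:** The networks put the rest bar at about 88 to 90 mm, against the expected 85 mm. I put that down to their accuracy of about 4 mm and did not check it another way.

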